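# Set and close a bench-pin clamp

### The arm

A 6-joint arm with a two-finger parallel gripper is mounted at the origin on the work surface. World frame = base frame: x ahead of the robot, y to its left, z up, the work surface at z = 0. Lengths are in m, angles in degrees, forces in N, time in s.
With the tool pointing down it reaches from about 0.4 to 0.925 m from the base axis. Payload 3.4 kg.
Tool frame: the origin (TCP) lies midway between the tips of the shut fingers; the grasp point (between the pads) lies 19 mm behind it; z points along the fingers, y is the direction in which the jaws open and shut (so a half turn about z gives the same grasp; the last joint's range is limited). The gripper opens to 85 mm and grips with 20 to 120 N. Pads are 22 mm wide; open, the fingers measure 114 mm over their backs; the gripper's body (76 mm by 85 mm) begins 54 mm behind the grasp point. The pads swing forward as they close: fully open they stand 13 mm farther back than shut.
Start: joints at [-68.325, 17.578, 86.31, -0, 76.112, -4.211], TCP at [0.251, -0.517, 0.203] pointing down, gripper open.
Joint ranges: [-179.03, 179.03], [-60, 130.46], [8.19, 133.38], [-81.62, 261.62], [5.75, 156.47], [-153.77, 153.77]. Speed limits (degrees/s): [147.25, 147.25, 180, 180, 180, 180].

### API

Orientations are given as [roll, pitch, yaw] about the fixed x, y, z axes, in that order (R = Rz(yaw) Ry(pitch) Rx(roll)).
In Python, from workcell import env, capture gives the robot as it stands.
- The arm moves only by the shell command python3 -m handwheel 'ROWS' [OPENING] [FORCE]. ROWS is JSON, a list of rows, each a list of 2 entries, a list of its own where there are three numbers: the shift along the tool's x, y, z in m, then the turn about the tool's z in degrees. In form: [[[tx, ty, tz], yaw], ...]. A call has 1 to 5 rows; each row is the pose to reach, as a shift and turn from the pose commanded when the call began, along the tool's axes at that moment; what a row does not reach only later rows make up. A row lasts 1/10 s, in which the tool goes at most 50 mm and 8.59 degrees, less where a joint would pass 70% of its speed; a pose out of reach is approached as far as the arm can. A call with a gripper value outside its range is refused whole. OPENING is the finger opening in m, from 0 to 0.0854, set as the call begins (- or left out, the last holds). The fingers move at their own pace and stop on an object; FORCE is the grip in N (left out, the last holds). Time passes only in rows, so rows that repeat a pose let the fingers close. It gives the time, the measured TCP pose, the force and the opening at its end, in the units of the state.
- env.get_state(): the state, without advancing time (a new reading comes with each control period).
- capture(name): name is "side" or "top"; returns a dict with "pixels" (384x512x3 uint8, red, green, blue), "mtx" (3x3 intrinsics, pixels), "rvec" (rotation vector, rad) and "tvec" (3), from world to camera coordinates, as OpenCV has them. Camera axes: x right, y down, z forward; pixel columns grow to the right and rows downward; lengths in m; the calibration is good to about 2 mm. A picture is of the moment at which its call begins. There is no depth.
- env.sign_off(): hands the job in, once; it reports no verdict.
The state is a dict: "time_s": time; "joints": joint angles; "qvel": joint speeds; "effort": joint torques, N m; "tool_pos": TCP position; "ee_rot": TCP orientation; "force": force on the tool from outside, world axes, zero at the start; "ft_torque": the same for the moment, N m; "opening": finger opening in m.
Only numpy, scipy, OpenCV 4.12 (cv2) and the standard library are available. Lean on these libraries where they do the work, as an engineer would, in place of code of your own. Each camera call takes 0.05 s, during which the arm holds its last target.

### The job

The quick-release clamp that holds the wooden bench pin has worked loose. With its lever up, screw the brass wing nut in (clockwise seen from above) until the cam lever first meets firm resistance about half way through its swing, neither earlier nor later; then swing the lever fully down to its stop and let go. Never force the lever shut on a nut that is too tight, never turn the nut while the lever is down, and leave the other bench things where they are.

Things in the scene. Friction and masses are not known exactly. Their poses are not given: they have to be found in the camera images.
- nut (a joint): Brass wing nut, vertical axis. Value in rad: 0 at the start, grows as it tightens (clockwise from above), stops at 4.3 and -0.3. Stiff (0.33 N m); stays where left. The turn needed differs every time, 0.5 to 2.8 rad from the start and is felt at the lever: it first clearly resists at 0.43, 0.62, 0.76, 0.93, 1.02, 1.3 with the nut 0.63, 0.24 too tight, right, 0.26, 0.36, 0.55 too loose.
- nut_grip (a point): Centre of the nut's wing, on its axis, 140 mm above the bench. The wing is a bar 44 mm long (this frame's x), 12 mm thick (its y, grip across this), 24 mm high, on a 9 mm radius sleeve. The frame turns with the nut, z up.
- lever (a joint): Aluminium cam lever. Value in rad: 0 upright (open), 1.6 level (closed, at its stop); starts open at 0 to 0.4. Slight friction (0.06 N m); stays where left. Well set, it first resists clearly (0.15 N m about the pivot) at about 0.76 (a first 0.07 N m some 0.07 sooner), rising to 0.3 to 0.6 N m by 1.1, easing after 1.4. Too loose: late and weakly or not at all. Too tight: earlier and harder.
- lever_grip (a point): Grip point on the lever, 75 mm from its pivot, mid-width. The lever is 12 mm wide (this frame's x, grip across this), 13 mm thick, about 96 mm long from the pivot. z runs along the lever away from the pivot; the frame swings with the lever.
- lever_hinge (a point): Pivot of the lever, 92 mm above the bench, fixed on the clamp. Its x axis is the pivot axis; the lever stands along +z when open and lies along -y of this frame when closed, pointing away from the nut. The nut's axis is 110 mm away along +y. Two cheeks stand 24 mm either side, up to 8 mm above the pivot; below the closed lever's grip is free space.
- clamp: Whole fixed clamp: dark steel base 90 x 165 mm, a wooden bench pin (175 mm long, 56 wide, pointing to -x) lying across it at 26 to 46 mm height, and the clamp bar over it. Origin on the bench at the centre of the base under the bar; the nut stands on its +y end, the lever at its -y end.
- bar: Steel clamp bar 150 x 26 x 11 mm over the bench pin, along the clamp's y, origin at its rocking point 53 mm above the bench. It carries the spring seat on which the cam presses. It rocks 0.05 rad per rad of nut.
- cam_lever: The lever with, at its root, its cam: a dark eccentric disc. Origin on the pivot. Disc radius 14 mm, its centre 10 mm off the pivot and lowest at lever 1.48, so it presses most there and then passes over centre to the stop. The seat under it is a stiff spring, about 22 N per mm.
- bur_block_center (a point): Centre of a loose wooden block of burs, 100 x 75 x 35 mm, burs to 70 mm height. Leave alone.
- mandrel_center (a point): Loose steel ring mandrel 270 mm long, 26 mm thick grip, lying along its x; point at its middle. Leave alone.
- gem_box_center (a point): Centre of a small loose open black box, 50 x 50 x 24 mm. Leave alone.
Mind the look-alikes: they are no part of the job. Leave any blue look-alike of the clamp alone.

How it is judged:
By the outcome, as a careful person would: the job done as asked, in the order asked, and still so for the second after the job is handed in, with the robot touching nothing.
It also fails if it takes over 72 s, if anything falls off the work surface, if the arm or the gripper's body presses on something with over 40 N, if the wrist force passes 120 N, or if a joint passes its speed limit or range.

## Working session

There is one attempt and no reset: what is moved stays moved. The work goes in short steps, Python scripts to look and compute and a shell command to move; the robot and the scene stay as the last step left them, time stands still between calls to the robot, and variables do not carry over. Pictures are saved under pics/ and viewed, and the job is handed in when it is done.

```bash
ls; mkdir -p pics; python3 - <<'E'
from workcell import env, capture
import cv2
for n in("side","top"):
    c=capture(n); cv2.imwrite(f"pics/{n}0.png",cv2.cvtColor(c["pixels"],cv2.COLOR_RGB2BGR)); print(c["mtx"],c["rvec"],c["tvec"])
print(env.get_state())
E
```

```text
pics
[[472.73593642   0.         248.39872788]
 [  0.         472.73593642 181.61040636]
 [  0.           0.           1.        ]] [ 0.99967852 -2.55306626  0.96213939] [0.39136431 0.35285199 1.30981431]
[[463.78013478   0.         255.45421556]
 [  0.         463.78013478 198.83506898]
 [  0.           0.           1.        ]] [ 2.18509211 -2.16806157  0.11774468] [-0.02634687  0.54390744  1.14636651]
{'time_s': 0.1, 'joints': array([-6.83262607e+01,  1.76176389e+01,  8.63759536e+01,  3.02182240e-03,
        7.61105400e+01, -4.21055449e+00]), 'qvel': array([ 0.01286394, -0.10128998, -0.19545025, -0.00764504, -0.09617389,
       -0.06106104]), 'effort': array([-8.74066009e-04, -4.58531606e+01, -2.52608532e+01, -2.26992361e-04,
        5.55921040e-03, -4.48568883e-06]), 'tool_pos': array([ 0.25077394, -0.51668966,  0.20247951]), 'ee_rot': array([-1.79896364e+02, -1.05698345e-02,  2.58835561e+01]), 'force': array([-0.35171755,  0.39578555, -0.12261247]), 'ft_torque': array([ 0.04654381,  0.00189237, -0.02389241]), 'opening': 0.08576493852685335}
```

View pics/side0.png

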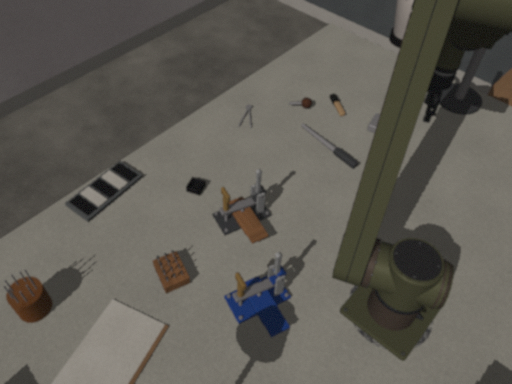

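View pics/top0.png

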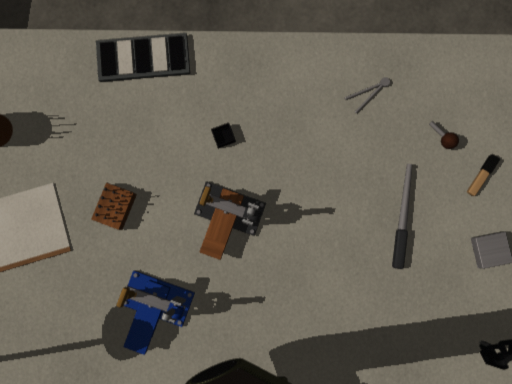

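The real clamp (dark base, brown pin) is at about (230,212) in top and (243,207) in side. The blue look-alike is at (155,305) in top. I'll enlarge both views.

```bash
python3 - <<'E'
import cv2
t=cv2.imread("pics/top0.png")[170:270,180:280]; s=cv2.imread("pics/side0.png")[160:250,195:285]
t=cv2.convertScaleAbs(cv2.resize(t,(600,600),interpolation=cv2.INTER_CUBIC),alpha=1.6); s=cv2.convertScaleAbs(cv2.resize(s,(630,630)[:2] and (600,600),interpolation=cv2.INTER_CUBIC),alpha=1.6)
cv2.imwrite("pics/t1.png",t);cv2.imwrite("pics/s1.png",s)
E
cat > h.py <<'E'
import numpy as np,cv2
from workcell import env,capture
def cams():
    return {n:capture(n) for n in("side","top")}
def proj(c,P):
    return cv2.projectPoints(np.atleast_2d(np.array(P,float)),c["rvec"],c["tvec"],c["mtx"],None)[0][:,0]
def ray(c,uv):
    R=cv2.Rodrigues(c["rvec"])[0]; d=R.T@np.linalg.solve(c["mtx"],[*uv,1]); return -R.T@c["tvec"],d
def at_z(c,uv,z):
    o,d=ray(c,uv); return o+d*(z-o[2])/d[2]
E
```

```text
(no output)
```

View pics/t1.png

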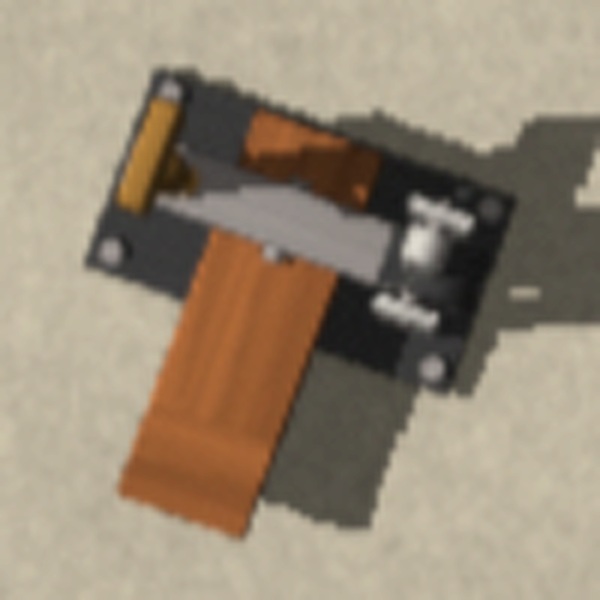

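View pics/s1.png

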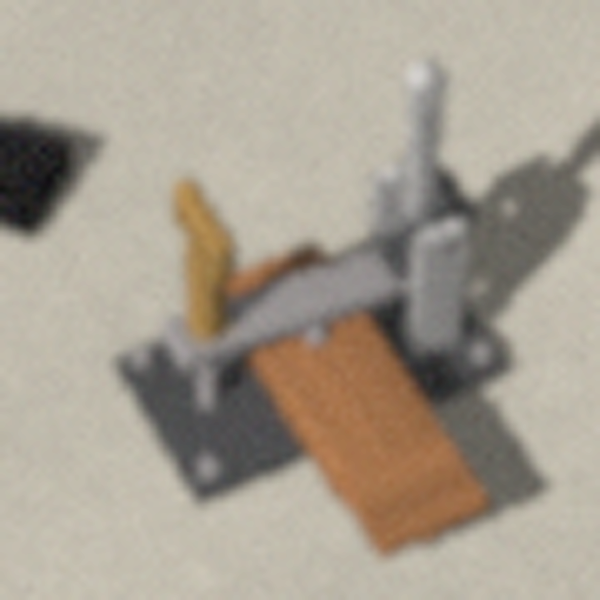

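```bash
cat > fit.py <<'E'
from h import *
from scipy.optimize import least_squares
C=cams()
T=lambda x,y:(180+(x+.5)/6-.5,170+(y+.5)/6-.5)
S=lambda x,y:(195+(x+.5)*.15-.5,160+(y+.5)*.15-.5)
def pts(p):
    x,y,yaw,hb,yn,nut,lev=p
    c,s=np.cos(yaw),np.sin(yaw); R=np.array([[c,-s,0],[s,c,0],[0,0,1]])
    o=np.array([x,y,0]); g=lambda *a:o+R@np.array(a)
    cor={k:g(i*.045,j*.0825,hb) for k,i,j in(("pp",1,1),("mp",-1,1),("pm",1,-1),("mm",-1,-1))}
    w=[g(k*.022*np.cos(nut),yn+k*.022*np.sin(nut),.152) for k in(1,-1)]
    tip=g(0,yn-.11-.096*np.sin(lev),.092+.096*np.cos(lev))
    ch=[g(k*.024,yn-.11,.100) for k in(1,-1)]
    return cor,w,tip,ch,g
def f(p):
    cor,w,tip,ch,g=pts(p)
    P=[cor["pp"],cor["mp"],cor["pm"],cor["mm"],*w,tip,*ch]
    U=[T(158,68),T(88,265),T(517,197),T(455,395),T(168,95),T(133,208),T(425,235),T(440,215),T(405,305)]
    r=[(proj(C["top"],P)-U).ravel()]
    P=[cor["pp"],cor["mp"],cor["mm"],*w,tip]
    U=[S(118,360),S(200,500),S(512,365),S(184,188),S(228,245),S(425,65)]
    r.append((proj(C["side"],P)-U).ravel())
    return np.concatenate(r)
o=at_z(C["top"],T(302,231),.01)
best=None
for yaw in np.arange(-3,3.2,.5):
    s=least_squares(f,[o[0],o[1],yaw,.01,.06,0,.2],loss="soft_l1")
    if best is None or s.cost<best.cost: best=s
p=best.x; print(best.cost,np.round(p,4),np.degrees(p[2])%360); print(np.round(f(p).reshape(-1,2),1))
cor,w,tip,ch,g=pts(p)
print("nut",g(0,p[4],.14),"wing yaw",np.degrees(p[2]+p[5]),"hinge",g(0,p[4]-.11,.092),"tip",tip, "x",g(1,0,0)-g(0,0,0))
E
python3 fit.py
```

```text
6.507620000558536 [ 0.5217  0.0421 -0.3273  0.0029  0.0555  0.0291 -0.0033] 341.24978272907845
[[ 0.2  0.4]
 [-0.   0.4]
 [ 0.6 -0.2]
 [-0.5 -0.1]
 [-0.2  0.4]
 [-0.5  0. ]
 [-0.2  1.1]
 [ 0.8 -2.4]
 [-0.1  1.8]
 [-0.3  0.2]
 [ 0.2 -0.2]
 [-0.6 -0.1]
 [-0.7 -2.4]
 [-0.  -0.9]
 [-0.2 -0.2]]
nut [0.53952662 0.09466004 0.14      ] wing yaw -17.081698411634704 hinge [ 0.50416788 -0.00950214  0.092     ] tip [ 0.50426992 -0.00920156  0.18799948] x [ 0.94692891 -0.32144306  0.        ]
```

```bash
cat >> h.py <<'E'
NUT=np.array([.5395,.0947]); HIN=np.array([.5042,-.0095]); CY=-18.75
def to(x,y,z,yaw,half=True):
    s=env.get_state(); p=s["tool_pos"]; yw=s["ee_rot"][2]; a=np.radians(yw)
    d=np.array([x,y])-p[:2]
    tx=d@[np.cos(a),np.sin(a)]; ty=d@[np.sin(a),-np.cos(a)]
    r=-((yaw-yw+180)%360-180)
    print("rows delta tx %.4f ty %.4f tz %.4f yaw %.2f | J6 %.1f t %.2f"%(tx,ty,p[2]-z,r,s["joints"][5],s["time_s"]))
E
python3 -m handwheel '[[[0,0,-0.05],0],[[0.526,-0.424,-0.06],-136],[[0.526,-0.424,-0.06],-136],[[0.526,-0.424,-0.06],-136],[[0.526,-0.424,-0.06],-136]]' 0.05 100; python3 -c "
from h import *
to(.5395,.0947,.26,162)"
```

```text
time_s: 0.7
tool_pos: [0.3366, -0.3347, 0.2562]
ee_rot: [180.0, -0.0, 60.6]
force: [1.0, -0.1, 0.0]
opening: 0.0498
rows delta tx 0.4737 ty -0.0344 tz -0.0038 yaw -101.44 | J6 -20.5 t 0.70
```

```bash
python3 -m handwheel '[[[0.474,-0.034,-0.004],-101],[[0.474,-0.034,-0.004],-101],[[0.474,-0.034,-0.004],-101],[[0.474,-0.034,-0.004],-101],[[0.474,-0.034,-0.004],-101]]'; python3 -c "
from h import *
to(.5395,.0947,.2,162)"
```

```text
time_s: 1.2
tool_pos: [0.4448, -0.1091, 0.2585]
ee_rot: [180.0, 0.0, 103.6]
force: [0.7, -0.8, -0.4]
opening: 0.0499
rows delta tx 0.1759 ty 0.1399 tz 0.0585 yaw -58.42 | J6 -32.6 t 1.20
```

```bash
python3 -m handwheel '[[[0.176,0.140,0],-58.4],[[0.176,0.140,0],-58.4],[[0.176,0.140,0],-58.4],[[0.176,0.140,0.02],-58.4],[[0.176,0.140,0.04],-58.4]]'; python3 -c "
from h import *
to(.5395,.0947,.131,162)"
```

```text
time_s: 1.7
tool_pos: [0.5439, 0.0962, 0.22]
ee_rot: [179.7, 0.3, 146.7]
force: [0.6, -1.6, -0.2]
opening: 0.0499
rows delta tx 0.0028 ty -0.0036 tz 0.0890 yaw -15.29 | J6 -51.1 t 1.70
```

```bash
python3 -m handwheel '[[[0.002,-0.003,0.02],-14],[[0.002,-0.003,0.02],-14],[[0.002,-0.003,0.02],-14]]'; python3 - <<'E'
from h import *
to(.5395,.0947,.131,162)
for n in("top","side"):
    c=capture(n);u=proj(c,[.5395,.0947,.14])[0].astype(int);x=c["pixels"][u[1]-40:u[1]+40,u[0]-40:u[0]+40,::-1]
    cv2.imwrite(f"pics/{n}2.png",cv2.convertScaleAbs(cv2.resize(x,(480,480),interpolation=cv2.INTER_CUBIC),alpha=1.6))
E
```

```text
time_s: 2.0
tool_pos: [0.5363, 0.0914, 0.1972]
ee_rot: [-179.9, -0.1, 160.3]
force: [1.2, 0.1, 0.6]
opening: 0.0497
rows delta tx -0.0019 ty 0.0042 tz 0.0662 yaw -1.73 | J6 -65.0 t 2.00
```

View pics/side2.png

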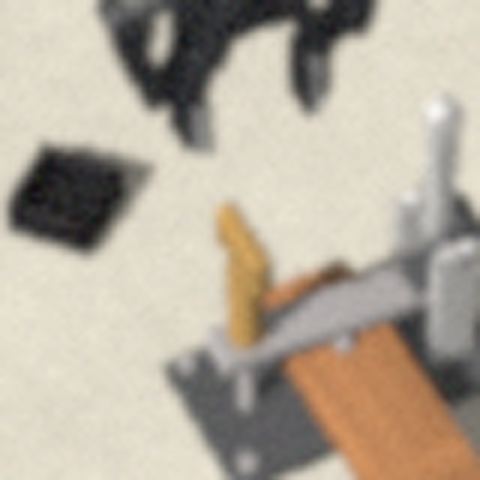

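View pics/top2.png

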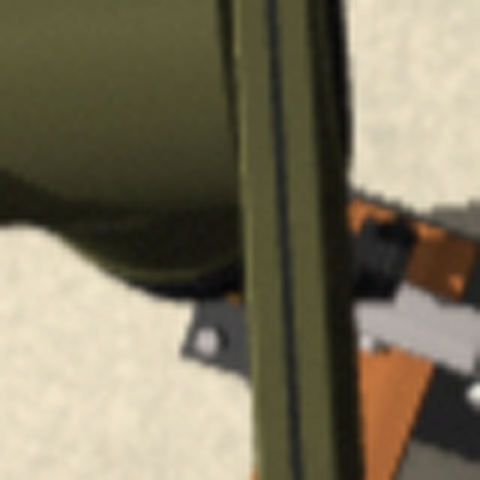

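Side view: the open fingertips at (195,140) and (312,100) straddle the wing at (245,240). In the top view the arm hides the nut. I'll descend and grip.

```bash
python3 -m handwheel '[[[-0.001,0.003,0.03],-1.7],[[-0.001,0.003,0.05],-1.7],[[-0.001,0.003,0.066],-1.7],[[-0.001,0.003,0.066],-1.7],[[-0.001,0.003,0.066],-1.7]]'; python3 -c "
from h import *
to(.5395,.0947,.131,162)"
```

```text
time_s: 2.6
tool_pos: [0.5396, 0.0932, 0.1331]
ee_rot: [180.0, 0.0, 161.8]
force: [-0.4, 0.0, -0.0]
opening: 0.0501
rows delta tx 0.0006 ty 0.0014 tz 0.0021 yaw -0.19 | J6 -66.4 t 2.60
```

```bash
python3 -m handwheel '[[[0,0.001,0.001],0],[[0,0.001,0.001],0],[[0,0.001,0.001],0],[[0,0.001,0.001],0]]' 0.0 80; python3 -c "
from h import *
s=env.get_state();print(s['force'],s['ft_torque'],s['opening'],s['tool_pos'],s['ee_rot'])"
```

```text
time_s: 3.0
tool_pos: [0.5397, 0.0944, 0.1319]
ee_rot: [180.0, 0.1, 161.9]
force: [0.1, 0.0, 0.4]
opening: 0.0
[0.09879774 0.04541012 0.43353104] [ 0.02610173 -0.01137465  0.02378899] 1.304644388705476e-05 [0.53965553 0.09441866 0.13190437] [1.79977156e+02 5.08704481e-02 1.61900990e+02]
```

```bash
python3 - <<'E'
from h import *
for n in("top","side"):
    c=capture(n);u=proj(c,[.5395,.0947,.14])[0].astype(int);x=c["pixels"][u[1]-45:u[1]+45,u[0]-45:u[0]+45,::-1]
    cv2.imwrite(f"pics/{n}3.png",cv2.convertScaleAbs(cv2.resize(x,(540,540),interpolation=cv2.INTER_CUBIC),alpha=1.6))
    print(n,proj(c,[[.5397,.0944,.132],[.5395,.0947,.152]])-u+45)
E
```

```text
top [[46.29751303 45.8654769 ]
 [45.30774328 45.03525126]]
side [[45.21715248 46.63204883]
 [45.07321302 42.38738446]]
```

View pics/side3.png

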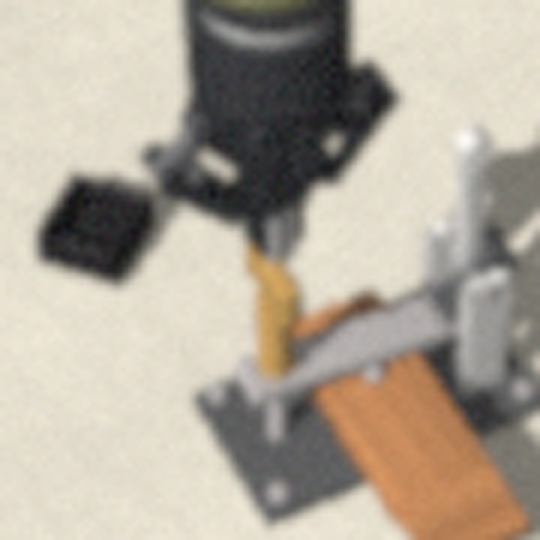

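View pics/top3.png

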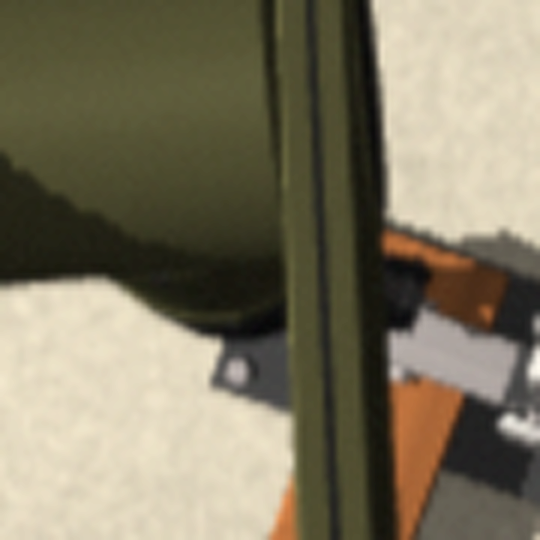

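```bash
python3 - <<'E'
from h import *
C=cams()
T=lambda x,y:(180+(x+.5)/6-.5,170+(y+.5)/6-.5)
S=lambda x,y:(195+(x+.5)*.15-.5,160+(y+.5)*.15-.5)
def tri(a,b):
    P=[np.hstack([cv2.Rodrigues(c["rvec"])[0],c["tvec"].reshape(3,1)]) for c in(C["top"],C["side"])]
    P=[c["mtx"]@p for c,p in zip((C["top"],C["side"]),P)]
    X=cv2.triangulatePoints(*P,np.array(a,float).reshape(2,1),np.array(b,float).reshape(2,1))[:,0];return X[:3]/X[3]
for c in C.values(): print(ray(c,(0,0))[0])
print(tri(T(150,151),S(206,216)),tri(T(168,95),S(184,188)),tri(T(133,208),S(228,245)),"lever tip",tri(T(425,237),S(425,65)))
print(proj(C["side"],[[.5397,.0944,.132]]),proj(C["side"],[[.5397,.0944,.152]]))
im=C["side"]["pixels"][:,:,::-1]; u=(240,190)
x=im[175:225,205:265]; cv2.imwrite("pics/s4.png",cv2.convertScaleAbs(cv2.resize(x,(720,600),interpolation=cv2.INTER_LANCZOS4),alpha=1.8))
E
```

```text
[-0.09100091  0.71571279  1.21357246]
[ 0.43007614 -0.00990478  1.19399415]
[0.5400373  0.09420661 0.14419202] [0.56123587 0.08762018 0.14063988] [0.5189763  0.10057607 0.147112  ] lever tip [ 0.50532815 -0.01011484  0.18557028]
[[225.21715248 194.63204883]] [[225.09576344 190.29382241]]
```

View pics/s4.png

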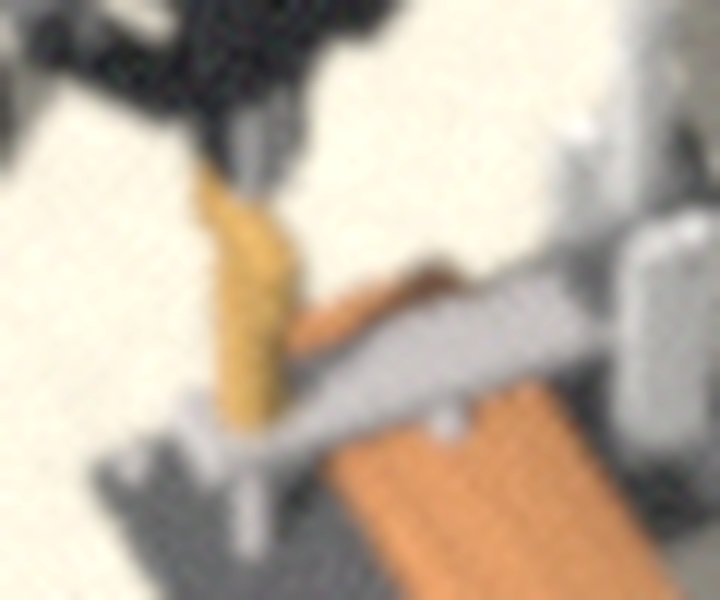

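```bash
python3 - <<'E'
from h import *
C=cams()
print(proj(C["side"],[[.251,-.517,.203],[.251,-.517,.222]]),proj(C["top"],[[.251,-.517,.203],[.251,-.517,.222]]))
im=cv2.imread("pics/side0.png");cv2.imwrite("pics/s5.png",cv2.convertScaleAbs(cv2.resize(im[60:140,390:490],(750,600),interpolation=cv2.INTER_CUBIC),alpha=2.5))
im=cv2.imread("pics/top0.png");cv2.imwrite("pics/t5.png",cv2.convertScaleAbs(cv2.resize(im[324:384,437:512],(750,600),interpolation=cv2.INTER_CUBIC),alpha=2.5))
s=env.get_state();print(s)
E
```

```text
[[422.03982662 121.03563852]
 [423.81274304 116.5530565 ]] [[490.9836243  331.5232607 ]
 [495.74898034 333.25398521]]
{'time_s': 3.3, 'joints': array([ 5.50619141e+00,  1.91661108e+01,  9.53622821e+01,  1.32310841e-04,
        6.54748998e+01, -6.64008249e+01]), 'qvel': array([-0.00870069,  0.07488676,  0.03441229,  0.08794888, -0.09406276,
       -0.07063424]), 'effort': array([ 2.73318976e-03, -4.46112192e+01, -2.22774768e+01, -3.37259905e-05,
        7.83648629e-04,  3.24478397e-04]), 'tool_pos': array([0.53933048, 0.0943869 , 0.13137061]), 'ee_rot': array([-1.79998792e+02, -3.06559872e-03,  1.61906961e+02]), 'force': array([ 0.35657452, -0.89714037, -0.03243191]), 'ft_torque': array([ 0.02927775, -0.06163589, -0.02136514]), 'opening': -0.00020327183802084186}
```

View pics/s5.png

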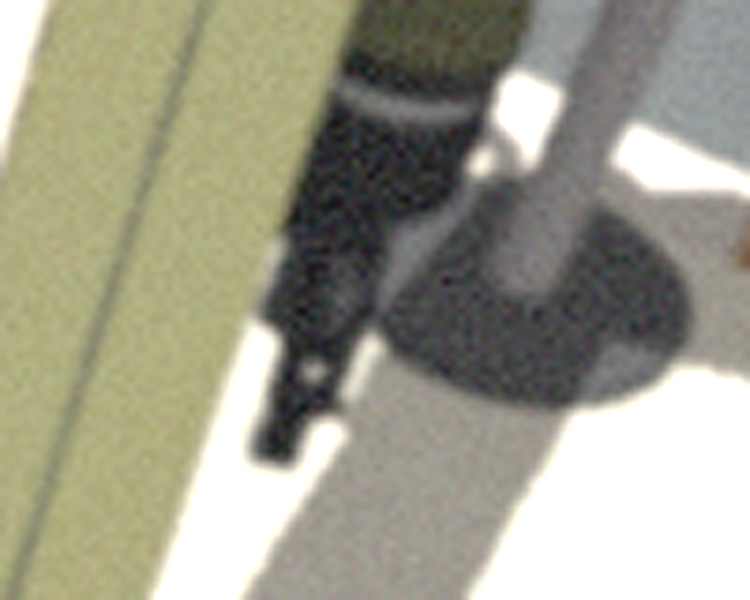

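View pics/t5.png

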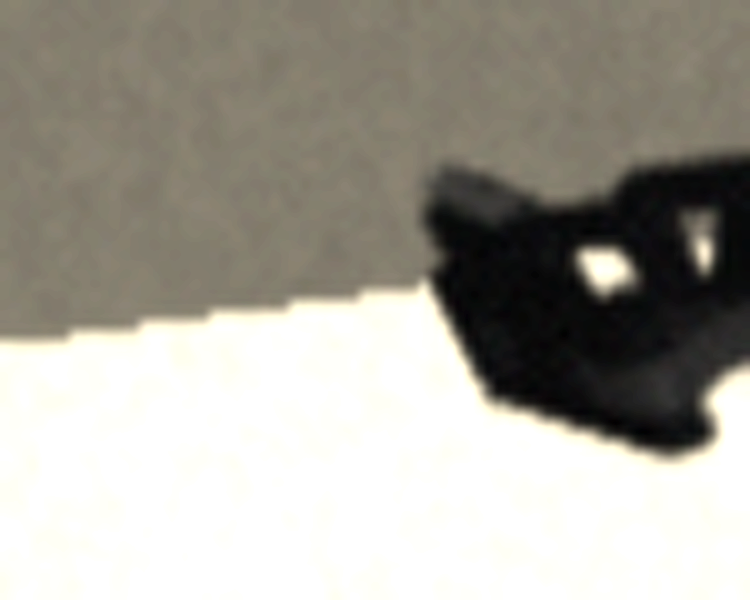

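```bash
python3 - <<'E'
from h import *
C=cams()
a=np.radians(25.9);ey=np.array([np.sin(a),-np.cos(a),0]);p=np.array([.251,-.517,.216])
for k in(-.057,-.0425,.0425,.057):print(k,proj(C["top"],p+k*ey),proj(C["side"],p+k*ey))
print(proj(C["top"],[[.5,0,0],[.6,0,0],[.5,.1,0]]))
print(proj(C["top"],[[.0,0,0],[0,0,.1]]),proj(C["side"],[[.0,0,0],[0,0,.1]]))
im=cv2.imread("pics/side0.png");cv2.imwrite("pics/s6.png",cv2.resize(im,(800,600)))
E
```

```text
-0.057 [[470.05697881 344.899049  ]] [[422.3432199  129.61968476]]
-0.0425 [[476.21881257 341.78867877]] [[422.57786911 126.60453591]]
0.0425 [[512.1466403  323.65303122]] [[423.89712693 109.65259928]]
0.057 [[518.24273795 320.57584327]] [[424.1130247  106.87839904]]
[[246.64166869 216.800155  ]
 [246.99308642 178.34064205]
 [207.79262002 216.49220839]]
[[244.7951854  418.88115683]
 [244.27577558 435.4976768 ]] [[389.64926547 308.96113994]
 [399.04343475 291.70458542]]
```

View pics/s6.png

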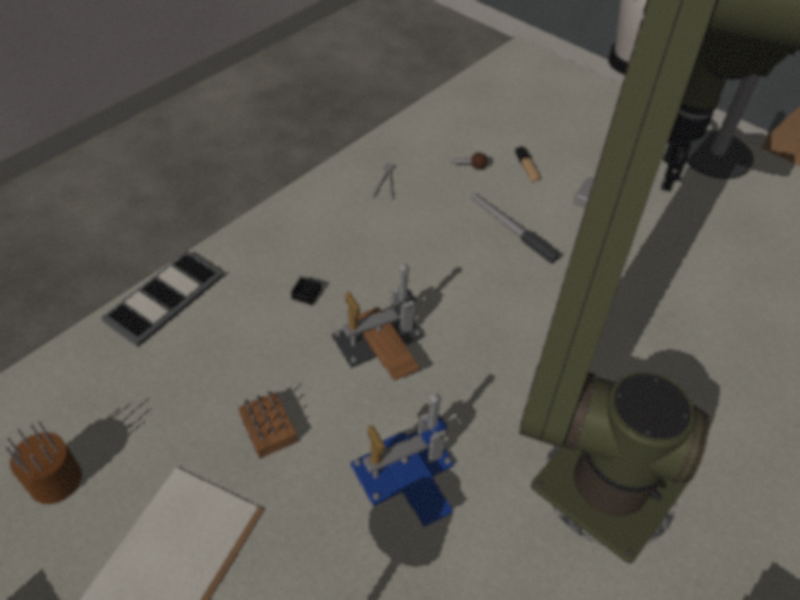

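```bash
python3 - <<'E'
from h import *
C=cams()
c=C["side"]
print(proj(c,[.5395,.0947,.14]))
a=np.radians(160.3)
for z in(.197,.205,.23):
  p=np.array([.5363,.0914,z])
  for ax in(np.array([np.sin(a),-np.cos(a),0]),np.array([np.cos(a),np.sin(a),0])):
    print(z,[proj(c,p+k*ax)[0].round(1) for k in(-.025,.025)])
cam=c;im=C["side"]["pixels"][:,:,::-1]
cv2.imwrite("pics/s7.png",cv2.convertScaleAbs(cv2.resize(im[60:240,140:380],(800,600),interpolation=cv2.INTER_CUBIC),alpha=1.6))
im=C["top"]["pixels"][:,:,::-1];cv2.imwrite("pics/t7.png",cv2.convertScaleAbs(cv2.resize(im,(800,600),interpolation=cv2.INTER_CUBIC),alpha=1.6))
E
```

```text
[[225.1465231  193.00148064]]
0.197 [array([234.2, 177.2]), array([218.5, 183.2])]
0.197 [array([222.6, 174.4]), array([230.3, 186.2])]
0.205 [array([234.2, 175.4]), array([218.4, 181.4])]
0.205 [array([222.5, 172.5]), array([230.3, 184.3])]
0.23 [array([234.2, 169.5]), array([218.1, 175.5])]
0.23 [array([222.3, 166.6]), array([230.2, 178.5])]
```

View pics/s7.png

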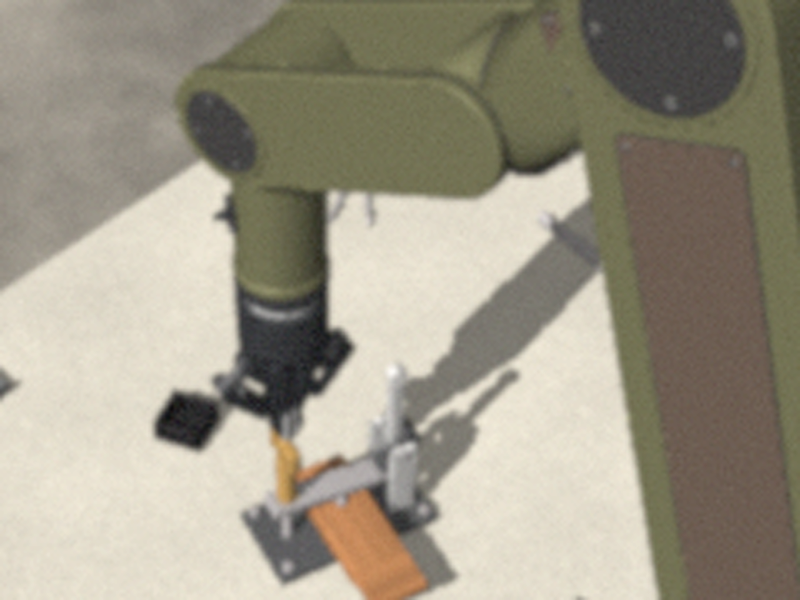

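View pics/t7.png

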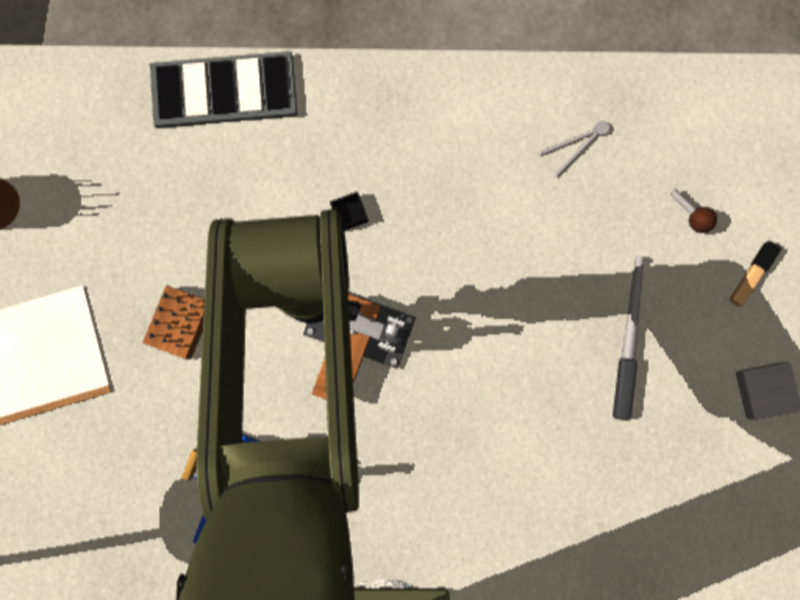

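The shut fingers closed on nothing. In the side picture the real fingertips sit at about (227,190) px, but the reported TCP projects to (225,195). The start pictures fit the same reading: the tips are about 20 mm higher than reported. I'll open, go 20 mm lower and grip again.

```bash
python3 -m handwheel '[[[0,0,-0.02],0],[[0,0,-0.02],0],[[0,0,-0.01],0]]' 0.05 80; python3 -m handwheel '[[[0,0,0.02],0],[[0,0,0.03],0],[[0,0,0.03],0]]'; python3 - <<'E'
from h import *
to(.5395,.0947,.112,161.5)
c=capture("side");im=c["pixels"][:,:,::-1]
x=im[165:225,195:275]; cv2.imwrite("pics/s8.png",cv2.convertScaleAbs(cv2.resize(x,(800,600),interpolation=cv2.INTER_LANCZOS4),alpha=1.8))
E
```

```text
time_s: 3.8
tool_pos: [0.5411, 0.0946, 0.1425]
ee_rot: [179.9, 0.2, 161.9]
force: [0.2, -0.1, -0.2]
opening: 0.0431
time_s: 4.1
tool_pos: [0.537, 0.0941, 0.1086]
ee_rot: [-179.9, -0.3, 161.9]
force: [0.2, -0.6, -0.6]
opening: 0.0502
rows delta tx -0.0022 ty 0.0013 tz -0.0034 yaw 0.40 | J6 -66.4 t 4.10
```

View pics/s8.png

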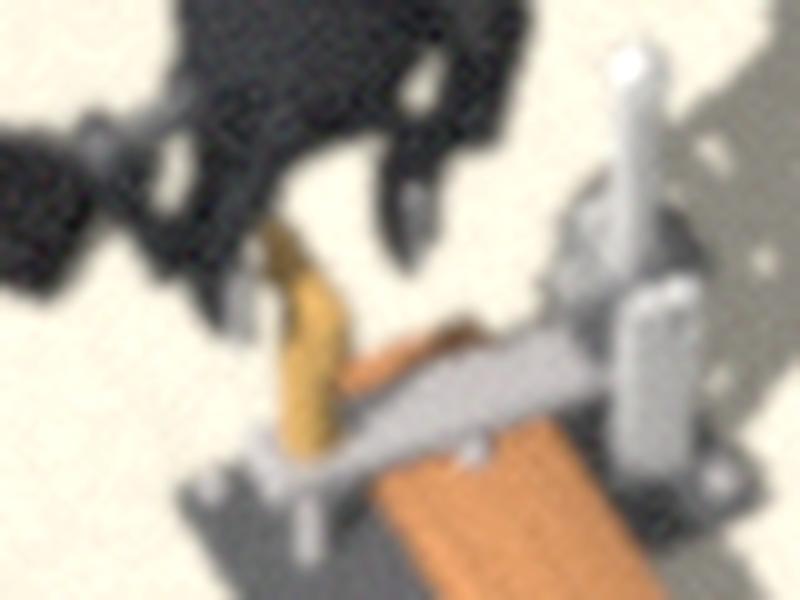

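Fingertips at crop (230,335) and (408,265) now straddle the wing, which is centred near (305,290). I'll close.

```bash
python3 -m handwheel '[[[-0.001,0.001,-0.003],0],[[-0.001,0.001,-0.003],0],[[-0.001,0.001,-0.003],0],[[-0.001,0.001,-0.003],0]]' 0.0 80; python3 -c "
from h import *
s=env.get_state();print(s['force'],s['ft_torque'],s['opening'],s['tool_pos'],s['ee_rot'])"
```

```text
time_s: 4.55
tool_pos: [0.5418, 0.0955, 0.1156]
ee_rot: [179.9, 0.1, 161.9]
force: [0.6, 2.1, 4.9]
opening: 0.0088
[0.63363759 2.10252246 4.90143781] [ 0.19016546 -0.00556769 -0.24993259] 0.008815040297525561 [0.54177103 0.09545047 0.11558455] [1.79901578e+02 1.34162715e-01 1.61872441e+02]
```

```bash
python3 -m handwheel '[[[0,0,0],0]]'; python3 - <<'E'
from h import *
s=env.get_state();print(s['force'],s['ft_torque'],s['opening'],s['tool_pos'],s['ee_rot'])
c=capture("side");im=c["pixels"][:,:,::-1]
x=im[165:225,195:275]; cv2.imwrite("pics/s9.png",cv2.convertScaleAbs(cv2.resize(x,(800,600),interpolation=cv2.INTER_LANCZOS4),alpha=1.8))
E
```

```text
time_s: 4.65
tool_pos: [0.5418, 0.0955, 0.1156]
ee_rot: [179.9, 0.1, 161.9]
force: [0.4, 1.8, 6.3]
opening: 0.0091
[0.37042355 1.80789454 6.250844  ] [ 0.25244855  0.01587204 -0.29607351] 0.009104722430036552 [0.54178438 0.09545803 0.11559   ] [1.79898048e+02 1.39800237e-01 1.61879428e+02]
```

View pics/s9.png

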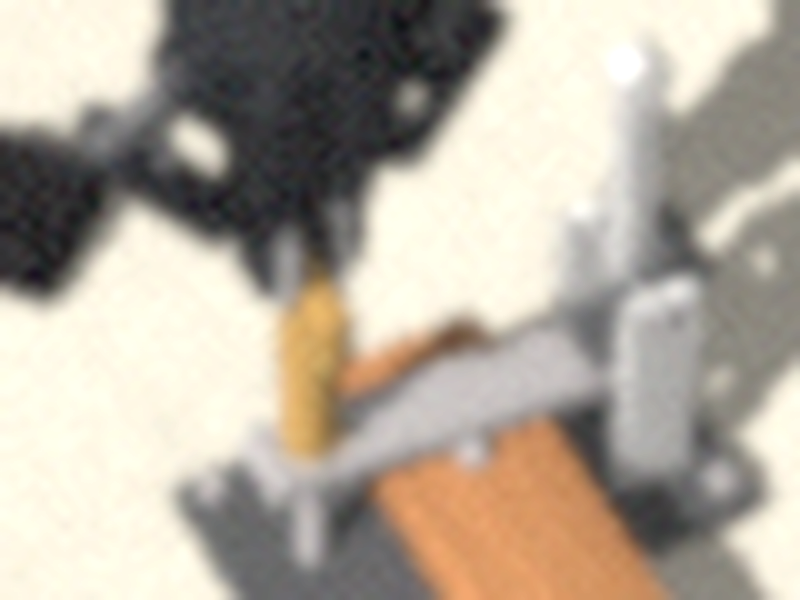

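```bash
python3 - <<'E'
from h import *
c=capture("side")
for z in(.11,.12,.13,.14,.15): print(z,*[(( proj(c,[.5418+k*.321,.0955+k*.947,z])[0]-[195,165]+.5)*10).round() for k in(0,.008,.014)])
E
```

```text
0.11 [301. 346.] [277. 356.] [259. 364.]
0.12 [300. 325.] [276. 335.] [258. 342.]
0.13 [300. 304.] [275. 314.] [257. 321.]
0.14 [299. 282.] [275. 292.] [256. 300.]
0.15 [298. 261.] [274. 271.] [255. 278.]
```

```bash
python3 -m handwheel '[[[0,0,0],0],[[0.001,0,0.004],0],[[0.002,0,0.008],0]]' 0.03 80;  python3 -m handwheel '[[[0,0,0],0]]'; python3 -c "
from h import *
to(.5395,.0947,.107,161.5)
print(env.get_state()['tool_pos'])"
```

```text
time_s: 5.05
tool_pos: [0.5382, 0.0954, 0.1058]
ee_rot: [-180.0, -0.0, 161.9]
force: [0.6, 0.6, -1.9]
opening: 0.0299
time_s: 5.15
tool_pos: [0.5374, 0.0955, 0.1052]
ee_rot: [-179.9, -0.1, 161.9]
force: [-0.7, 0.3, 0.6]
opening: 0.0301
rows delta tx -0.0023 ty -0.0001 tz -0.0018 yaw 0.42 | J6 -66.3 t 5.15
[0.53737454 0.0954721  0.10518397]
```

```bash
python3 -m handwheel '[[[-0.002,0,-0.002],0.4],[[-0.002,0,-0.002],0.4],[[-0.002,0,-0.002],0.4],[[-0.002,0,-0.002],0.4]]' 0 100; python3 -c "
from h import *
s=env.get_state();print(s['force'],s['ft_torque'],s['opening'],s['tool_pos'],s['ee_rot'])"
```

```text
time_s: 5.55
tool_pos: [0.5406, 0.0958, 0.1085]
ee_rot: [179.9, -0.0, 161.5]
force: [0.5, 5.6, -0.7]
opening: 0.0091
[ 0.45547002  5.56555482 -0.67827865] [ 0.5937153   0.1765079  -0.28295208] 0.009109190554080413 [0.54063125 0.09578452 0.10847007] [ 1.79927728e+02 -2.25769898e-02  1.61476348e+02]
```

```bash
python3 -m handwheel '[[[0,0.001,0],7],[[0,0.001,0],14],[[0,0.001,0],21.5],[[0,0.001,0],28.6],[[0,0.001,0],28.6]]'; python3 -c "
from h import *
s=env.get_state();print(s['force'],s['ft_torque'],s['opening'],s['tool_pos'],s['ee_rot'])"
```

```text
time_s: 6.05
tool_pos: [0.5401, 0.0951, 0.1084]
ee_rot: [-179.9, 0.0, 132.9]
force: [-2.2, -1.7, 3.1]
opening: 0.0093
[-2.16061619 -1.65164302  3.07380165] [-0.23536179  0.49141909 -0.30657326] 0.009299246570354917 [0.54013696 0.09512361 0.10842839] [-1.79879313e+02  1.41589818e-02  1.32916484e+02]
```

```bash
cat >> h.py <<'E'
HIN=np.array([.5045,-.0090]); EY=np.array([.3214,.947])
def lev(yc,z,xc=0):
    p=HIN+yc*EY+xc*np.array([.947,-.3214]); to(p[0],p[1],z,71.25)
def st():
    s=env.get_state(); p=s["tool_pos"]; d=p[:2]-HIN
    print("yc %.4f xc %.4f z %.4f F_yc %.2f Fz %.2f open %.4f yaw %.1f t %.2f"%(d@EY,d@[.947,-.3214],p[2],s["force"][:2]@EY,s["force"][2],s["opening"],s["ee_rot"][2],s["time_s"]))
E
python3 -m handwheel '[[[0,0,0],0],[[0,0,-0.005],0],[[0,0,-0.05],0],[[0,0,-0.07],0]]' 0.04 80; python3 -c "
from h import *
lev(.03,.140)"
```

```text
time_s: 6.45
tool_pos: [0.5432, 0.096, 0.1815]
ee_rot: [179.8, 0.2, 133.0]
force: [0.6, 1.5, 0.4]
opening: 0.0397
rows delta tx -0.0362 ty -0.0735 tz 0.0415 yaw 61.75 | J6 -37.4 t 6.45
```

```bash
python3 -m handwheel '[[[-0.037,-0.0735,0],61.7],[[-0.037,-0.0735,0],61.7],[[-0.037,-0.0735,0],61.7],[[-0.037,-0.0735,0],61.7],[[-0.037,-0.0735,0.01],61.7]]' 0 40;  python3 -c "
from h import *
lev(.03,.140);st()"
```

```text
time_s: 6.95
tool_pos: [0.5143, 0.0181, 0.1703]
ee_rot: [179.7, 0.0, 89.6]
force: [0.1, -0.2, 0.2]
opening: 0.0001
rows delta tx 0.0013 ty -0.0002 tz 0.0303 yaw 18.38 | J6 -2.3 t 6.95
yc 0.0289 xc 0.0006 z 0.1703 F_yc -0.17 Fz 0.23 open 0.0001 yaw 89.6 t 6.95
```

```bash
python3 -m handwheel '[[[0.001,0,0.02],17.5],[[0.001,0,0.03],17.5],[[0.001,0,0.03],17.5]]';  python3 - <<'E'
from h import *
lev(.0175,.140);st()
c=capture("side");im=c["pixels"][:,:,::-1]
x=im[165:225,195:275]; cv2.imwrite("pics/s10.png",cv2.convertScaleAbs(cv2.resize(x,(800,600),interpolation=cv2.INTER_LANCZOS4),alpha=1.8))
E
```

```text
time_s: 7.25
tool_pos: [0.5116, 0.0197, 0.1375]
ee_rot: [-179.9, 0.0, 72.5]
force: [-0.3, 0.1, 0.2]
opening: 0.0
rows delta tx -0.0120 ty 0.0022 tz -0.0025 yaw 1.22 | J6 15.0 t 7.25
yc 0.0295 xc -0.0025 z 0.1375 F_yc 0.01 Fz 0.22 open 0.0000 yaw 72.5 t 7.25
```

View pics/s10.png

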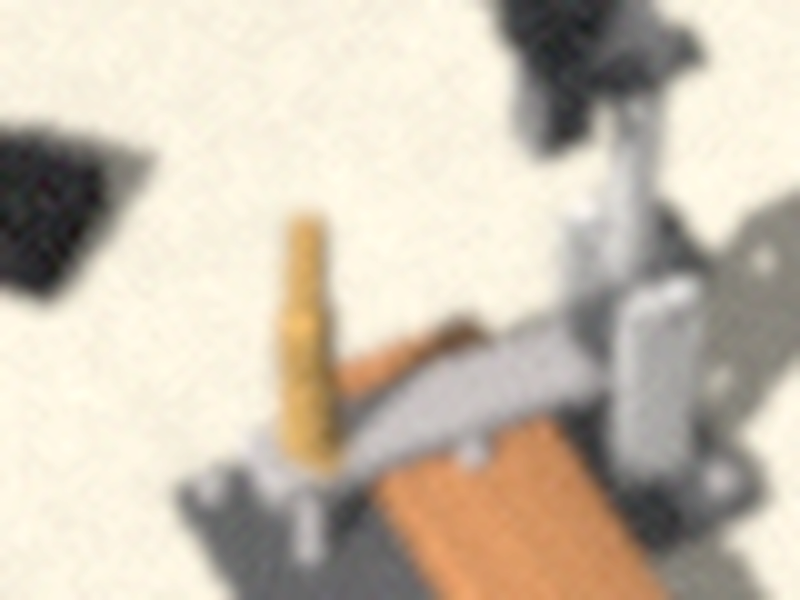

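```bash
python3 -m handwheel '[[[-0.0115,0.002,-0.0025],1.2],[[-0.0255,0.002,-0.0025],1.2],[[-0.0393,0.002,0.0005],1.2],[[-0.0393,0.002,0.0005],1.2],[[-0.0393,0.002,0.0005],1.2]]' >/dev/null;  python3 -c "
from h import *
st()"
python3 -m handwheel '[[[-0.0066,0,0.0026],0],[[-0.0128,0,0.0055],0],[[-0.0128,0,0.0055],0]]' >/dev/null;  python3 -c "
from h import *
st()"
```

```text
yc -0.0104 xc 0.0010 z 0.1380 F_yc -0.20 Fz 0.35 open -0.0000 yaw 71.2 t 7.80
yc -0.0230 xc 0.0004 z 0.1318 F_yc 0.27 Fz -0.07 open 0.0003 yaw 71.2 t 8.10
```

```bash
python3 - <<'E'
from h import *
c=capture("side");im=c["pixels"][:,:,::-1]
x=im[165:225,195:275]; cv2.imwrite("pics/s11.png",cv2.convertScaleAbs(cv2.resize(x,(800,600),interpolation=cv2.INTER_LANCZOS4),alpha=1.8))
R=np.array([.3214,.947])
for th in(0,.2,.4,.6,.8):
    p=HIN-np.sin(th)*.096*R; print(th,(proj(c,[p[0],p[1],.092+.096*np.cos(th)])[0]-[195,165]+.5)*10)
E
```

```text
0 [635.32709078  45.74209419]
0.2 [691.17247885  27.79616994]
0.4 [743.54258448  19.49315733]
0.6 [790.18678345  20.99444646]
0.8 [829.23158105  31.98229798]
```

View pics/s11.png

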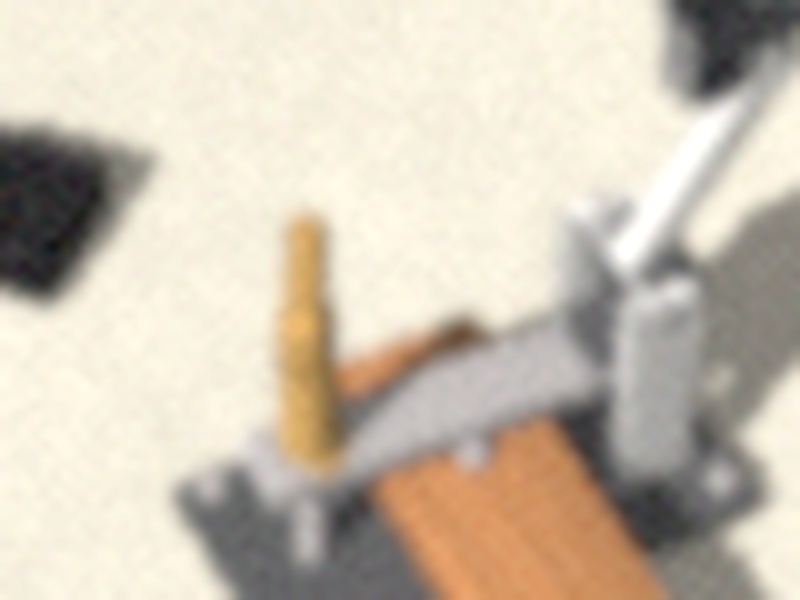

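```bash
cat > s.sh <<'E'
python3 -c "
from h import *
st()"
E
chmod +x s.sh
python3 -m handwheel '[[[-0.006,0,0.0039],0],[[-0.006,0,0.0039],0]]' >/dev/null; ./s.sh
python3 -m handwheel '[[[-0.0056,0,0.0041],0],[[-0.0056,0,0.0041],0]]' >/dev/null; ./s.sh
python3 -m handwheel '[[[-0.005,0,0.005],0],[[-0.005,0,0.005],0]]' >/dev/null; ./s.sh
```

```text
yc -0.0288 xc 0.0004 z 0.1279 F_yc 0.25 Fz 0.52 open -0.0001 yaw 71.2 t 8.35
yc -0.0345 xc 0.0004 z 0.1238 F_yc -0.35 Fz 0.31 open -0.0001 yaw 71.2 t 8.55
yc -0.0395 xc 0.0004 z 0.1187 F_yc 0.10 Fz -0.87 open 0.0001 yaw 71.2 t 8.75
```

No resistance up to about 0.9, so I'll go on.

```bash

python3 -m handwheel '[[[-0.0047,0,0.0052],0],[[-0.0047,0,0.0052],0]]' >/dev/null; ./s.sh
python3 -m handwheel '[[[-0.0041,0,0.0057],0],[[-0.0041,0,0.0057],0]]' >/dev/null; ./s.sh
python3 -m handwheel '[[[-0.0033,0,0.0061],0],[[-0.0033,0,0.0061],0]]' >/dev/null; ./s.sh
python3 -m handwheel '[[[-0.003,0,0.0065],0],[[-0.003,0,0.0065],0]]' >/dev/null; ./s.sh
python3 - <<'E'
from h import *
c=capture("side");im=c["pixels"][:,:,::-1]
x=im[165:225,215:295]; cv2.imwrite("pics/s12.png",cv2.convertScaleAbs(cv2.resize(x,(800,600),interpolation=cv2.INTER_LANCZOS4),alpha=1.8))
R=np.array([.3214,.947])
for th in(0,.6,.8,1,1.2,1.3,1.4,1.6):
    p=HIN-np.sin(th)*.096*R; print(th,(proj(c,[p[0],p[1],.092+.096*np.cos(th)])[0]-[215,165]+.5)*10)
print((proj(c,[*HIN,.092])[0]-[215,165]+.5)*10)
E
```

```text
yc -0.0441 xc 0.0004 z 0.1135 F_yc 0.91 Fz -0.03 open -0.0002 yaw 71.2 t 8.95
yc -0.0482 xc 0.0004 z 0.1078 F_yc 0.51 Fz -0.04 open 0.0002 yaw 71.2 t 9.15
yc -0.0513 xc 0.0006 z 0.1017 F_yc 0.33 Fz 1.06 open 0.0002 yaw 71.2 t 9.35
yc -0.0543 xc 0.0008 z 0.0953 F_yc 0.48 Fz 0.01 open -0.0002 yaw 71.2 t 9.55
0 [435.32709078  45.74209419]
0.6 [590.18678345  20.99444646]
0.8 [629.23158105  31.98229798]
1 [659.25147325  51.71926109]
1.2 [679.29765364  79.12835571]
1.3 [685.41321336  95.30237349]
1.4 [688.89059068 112.88171034]
1.6 [687.98594717 151.48718059]
[424.53421495 255.09363783]
```

View pics/s12.png

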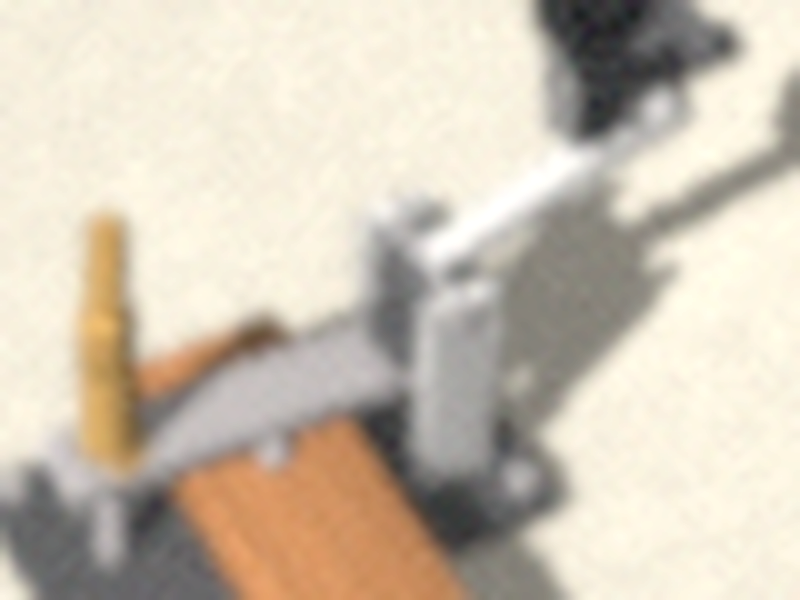

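```bash

python3 -m handwheel '[[[0,0,-0.03],0],[[-0.0177,0,-0.03],0],[[-0.0177,0,-0.03],0],[[-0.0177,0,0.0],0],[[-0.0177,0,0.017],0]]' 0.03 20 >/dev/null; ./s.sh
python3 -m handwheel '[[[0,0,0],0],[[0,0,0],0],[[0,0,0],0]]' 0 20 >/dev/null; ./s.sh
```

```text
yc -0.0715 xc 0.0001 z 0.0777 F_yc 0.18 Fz 0.71 open 0.0296 yaw 71.2 t 10.10
yc -0.0712 xc -0.0034 z 0.0777 F_yc 1.59 Fz -6.50 open 0.0115 yaw 71.2 t 10.40
```

```bash

python3 -m handwheel '[[[0.0088,-0.002,-0.019],0],[[0.0236,-0.002,-0.0359],0],[[0.0427,-0.002,-0.0476],0],[[0.0644,-0.002,-0.0531],0],[[0.0644,-0.002,-0.0531],0]]' >/dev/null; ./s.sh
python3 - <<'E'
from h import *
c=capture("side");im=c["pixels"][:,:,::-1]
x=im[155:215,205:285]; cv2.imwrite("pics/s13.png",cv2.convertScaleAbs(cv2.resize(x,(800,600),interpolation=cv2.INTER_LANCZOS4),alpha=1.8))
print((proj(c,[*HIN,.092])[0]-[205,155]+.5)*10)
E
```

```text
yc -0.0052 xc -0.0024 z 0.1330 F_yc 0.80 Fz 5.43 open 0.0114 yaw 71.3 t 10.90
[524.53421495 355.09363783]
```

View pics/s13.png

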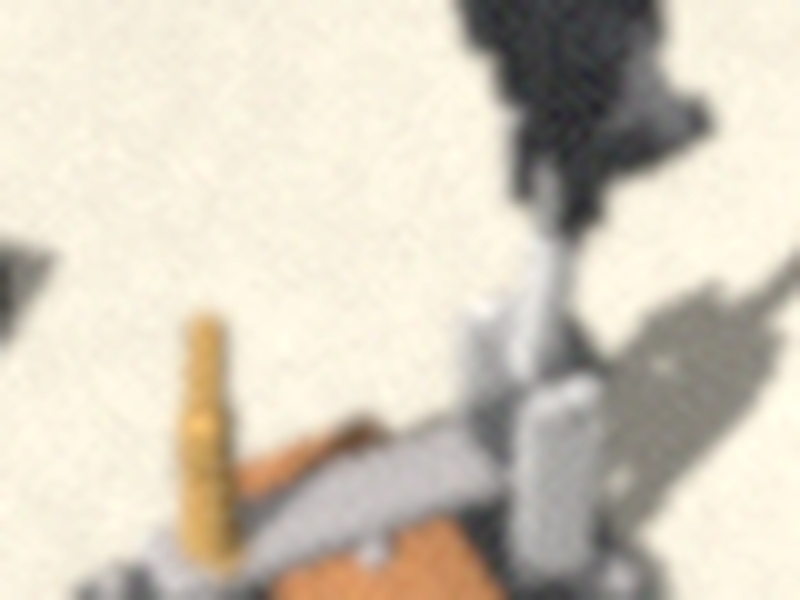

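```bash

python3 -m handwheel '[[[0,0,0],0],[[0,0,-0.01],0],[[0,0,-0.05],0],[[0.03,0.00,-0.055],-8],[[0.05,0.00,-0.055],-16]]' 0.04 80 >/dev/null; ./s.sh; python3 -c "
from h import *
to(.5403,.0955,.107,132.9)"
```

```text
yc 0.0436 xc 0.0018 z 0.1902 F_yc 0.04 Fz 0.73 open 0.0399 yaw 87.4 t 11.45
rows delta tx 0.0647 ty 0.0172 tz 0.0832 yaw -45.45 | J6 1.4 t 11.45
```

```bash

python3 -m handwheel '[[[0.0635,0.0165,0],-45.2],[[0.0635,0.0165,0],-45.2],[[0.0635,0.0165,0],-45.2],[[0.0635,0.0165,0.015],-45.2],[[0.0635,0.0165,0.02],-45.2]]' >/dev/null;python3 -c "
from h import *
to(.5403,.0955,.107,132.9)"
```

```text
rows delta tx -0.0009 ty 0.0033 tz 0.0599 yaw -2.34 | J6 -35.0 t 11.95
```

```bash

python3 -m handwheel '[[[0,0.002,0.02],-1.5],[[0,0.002,0.045],-1.5],[[0,0.002,0.06],-1.5],[[0,0.002,0.06],-1.5]]' >/dev/null;python3 -c "
from h import *
to(.5403,.0955,.107,132.9)"
```

```text
rows delta tx -0.0015 ty 0.0027 tz -0.0015 yaw -1.24 | J6 -36.1 t 12.35
```

```bash

python3 -m handwheel '[[[-0.001,0.002,-0.0015],-1.2],[[-0.001,0.002,-0.0015],-1.2],[[-0.001,0.002,-0.0015],-1.2],[[-0.001,0.002,-0.0015],-1.2]]' 0 100 >/dev/null;python3 -c "
from h import *
to(.5403,.0955,.107,132.9);s=env.get_state();print(s['force'],s['ft_torque'],s['opening'],s['ee_rot'])"
```

```text
rows delta tx 0.0010 ty 0.0002 tz 0.0034 yaw 0.00 | J6 -37.2 t 12.75
[-2.43731405 -5.60036165  4.49784595] [-0.90807214  0.4581949  -0.26523145] 0.009369653883164531 [-1.79951317e+02  1.57674065e-01  1.32904675e+02]
```

```bash

python3 -m handwheel '[[[0,-0.001,0],7],[[0,-0.001,0],14],[[0,-0.001,0],21.5],[[0,-0.001,0],28.6],[[0,-0.001,0],28.6]]' >/dev/null;python3 -c "
from h import *
s=env.get_state();print(s['force'],s['ft_torque'],s['opening'],s['ee_rot'],s['tool_pos'])"
python3 -m handwheel '[[[0,0,0],0],[[0,0,-0.005],0],[[0,0,-0.05],0],[[0,0,-0.07],0]]' 0.04 80; python3 -c "
from h import *
lev(.031,.140,-.002)"
```

```text
[-1.95950578 -4.36579084  4.21725257] [-0.7950753   0.5276642  -0.13663867] 0.008853903864670071 [1.79981272e+02 1.53899381e-01 1.04190158e+02] [0.53978745 0.09411389 0.11036768]
time_s: 13.65
tool_pos: [0.542, 0.0962, 0.1822]
ee_rot: [179.7, 0.0, 104.3]
force: [1.0, 0.1, 0.5]
opening: 0.0395
rows delta tx -0.0655 ty -0.0471 tz 0.0422 yaw 33.07 | J6 -8.7 t 13.65
```

```bash

python3 -m handwheel '[[[-0.0655,-0.047,0],33],[[-0.0655,-0.047,0],33],[[-0.0655,-0.047,0],33],[[-0.0655,-0.047,0.015],33],[[-0.0655,-0.047,0.04],33]]' 0 40 >/dev/null; python3 -m handwheel '[[[0,0,0],0]]' >/dev/null
python3 -c "
from h import *
lev(.029,.140,-.002);st()"
```

```text
rows delta tx -0.0005 ty 0.0036 tz -0.0030 yaw 0.06 | J6 16.2 t 14.25
yc 0.0295 xc -0.0056 z 0.1370 F_yc -1.05 Fz -0.31 open -0.0000 yaw 71.3 t 14.25
```

```bash

python3 -m handwheel '[[[-0.0255,0.003,-0.0025],0],[[-0.0393,0.003,0.0005],0],[[-0.0459,0.003,0.0031],0],[[-0.0521,0.003,0.006],0],[[-0.0521,0.003,0.006],0]]' >/dev/null; ./s.sh
python3 -m handwheel '[[[-0.006,0,0.0039],0],[[-0.006,0,0.0039],0]]' >/dev/null; ./s.sh
python3 -m handwheel '[[[-0.0056,0,0.0041],0],[[-0.0056,0,0.0041],0]]' >/dev/null; ./s.sh
python3 -m handwheel '[[[-0.005,0,0.005],0],[[-0.005,0,0.005],0]]' >/dev/null; ./s.sh
python3 -m handwheel '[[[-0.0047,0,0.0052],0],[[-0.0047,0,0.0052],0]]' >/dev/null; ./s.sh
```

```text
yc -0.0228 xc -0.0012 z 0.1323 F_yc -0.16 Fz -0.71 open 0.0002 yaw 71.3 t 14.75
yc -0.0286 xc -0.0014 z 0.1281 F_yc 0.13 Fz 0.19 open 0.0001 yaw 71.3 t 14.95
yc -0.0343 xc -0.0014 z 0.1239 F_yc 0.20 Fz -0.84 open 0.0000 yaw 71.3 t 15.15
yc -0.0392 xc -0.0008 z 0.1191 F_yc -1.22 Fz 1.26 open -0.0000 yaw 71.3 t 15.35
yc -0.0439 xc -0.0006 z 0.1140 F_yc -0.05 Fz 0.45 open -0.0006 yaw 71.3 t 15.55
```

```bash

python3 -m handwheel '[[[-0.0041,0,0.0057],0],[[-0.0041,0,0.0057],0]]' >/dev/null; ./s.sh
python3 -m handwheel '[[[-0.0033,0,0.0061],0],[[-0.0033,0,0.0061],0]]' >/dev/null; ./s.sh
python3 -m handwheel '[[[-0.003,0,0.0065],0],[[-0.003,0,0.0065],0]]' >/dev/null; ./s.sh;python3 -m handwheel '[[[0,0,0],0]]' >/dev/null; ./s.sh
```

```text
yc -0.0481 xc -0.0006 z 0.1084 F_yc -0.41 Fz 1.43 open 0.0001 yaw 71.3 t 15.75
yc -0.0514 xc -0.0004 z 0.1025 F_yc -0.59 Fz 2.58 open -0.0003 yaw 71.3 t 15.95
yc -0.0545 xc -0.0003 z 0.0961 F_yc -0.84 Fz 2.98 open -0.0000 yaw 71.3 t 16.15
yc -0.0542 xc -0.0004 z 0.0960 F_yc -0.14 Fz 3.05 open -0.0001 yaw 71.3 t 16.25
```

```bash

python3 -m handwheel '[[[0,0,-0.03],0],[[-0.0177,-0.001,-0.03],0],[[-0.0177,-0.001,-0.03],0],[[-0.0177,-0.001,0.0],0],[[-0.0177,-0.001,0.017],0]]' 0.03 20 >/dev/null; ./s.sh
python3 -m handwheel '[[[0,0,0],0],[[0,0,0],0],[[0,0,0],0]]' 0 20 >/dev/null; ./s.sh
python3 -m handwheel '[[[0.0088,-0.002,-0.019],0],[[0.0236,-0.002,-0.0359],0],[[0.0427,-0.002,-0.0476],0],[[0.0644,-0.002,-0.0531],0],[[0.0644,-0.002,-0.0531],0]]' >/dev/null; ./s.sh
```

```text
yc -0.0714 xc -0.0031 z 0.0774 F_yc 0.94 Fz -0.18 open 0.0299 yaw 71.3 t 16.75
yc -0.0709 xc -0.0034 z 0.0782 F_yc 3.12 Fz -9.42 open 0.0113 yaw 71.3 t 17.05
yc -0.0052 xc -0.0024 z 0.1342 F_yc -0.09 Fz 6.18 open 0.0115 yaw 71.4 t 17.55
```

```bash

python3 -m handwheel '[[[0,0,0],0],[[0,0,-0.01],0],[[0,0,-0.05],0],[[0.03,0.00,-0.055],-8],[[0.05,0.00,-0.055],-16]]' 0.04 80 >/dev/null; ./s.sh; python3 -c "
from h import *
to(.5403,.0955,.107,104.2)
c=capture('side');im=c['pixels'][:,:,::-1]
x=im[155:215,205:285]; cv2.imwrite('pics/s14.png',cv2.convertScaleAbs(cv2.resize(x,(800,600),interpolation=cv2.INTER_LANCZOS4),alpha=1.8))"
```

```text
yc 0.0431 xc -0.0019 z 0.1899 F_yc 1.24 Fz -0.07 open 0.0401 yaw 87.5 t 18.05
rows delta tx 0.0640 ty 0.0210 tz 0.0829 yaw -16.69 | J6 1.4 t 18.05
```

View pics/s14.png

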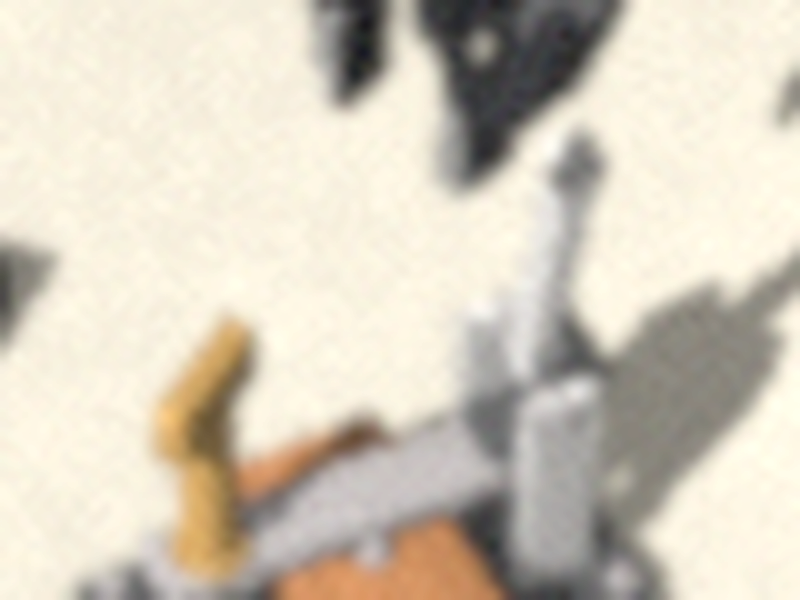

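Lever up (tip at crop (575,150)); the wing has turned as commanded. Next, 0.35 rad more on the nut.

```bash

python3 -m handwheel '[[[0.063,0.0205,0],-15.7],[[0.063,0.0205,0],-15.7],[[0.063,0.0205,0.02],-15.7],[[0.063,0.0205,0.06],-15.7],[[0.063,0.0205,0.082],-15.7]]' >/dev/null;  python3 -m handwheel '[[[0,0,0],0],[[0,0,0],0]]' >/dev/null
python3 -c "
from h import *
to(.5403,.0955,.107,104.2)"
```

```text
rows delta tx 0.0010 ty 0.0025 tz -0.0016 yaw -1.26 | J6 -7.4 t 18.80
```

```bash

python3 -m handwheel '[[[0.001,0.0015,-0.0015],-1.2],[[0.001,0.0015,-0.0015],-1.2],[[0.001,0.0015,-0.0015],-1.2],[[0.001,0.0015,-0.0015],-1.2]]' 0 100 >/dev/null;python3 -c "
from h import *
to(.5403,.0955,.107,104.2);s=env.get_state();print(s['force'],s['ft_torque'],s['opening'],s['ee_rot'])"
```

```text
rows delta tx -0.0004 ty 0.0008 tz 0.0018 yaw -0.02 | J6 -8.5 t 19.20
[-2.7606766  -1.68635811  6.4305255 ] [-0.27271167  0.57333046 -0.21780611] 0.00962403870533258 [1.79913643e+02 4.72512689e-02 1.04182703e+02]
```

```bash

python3 -m handwheel '[[[0,0,0],7],[[0,0,0],14],[[0,0,0],20],[[0,0,0],20]]' >/dev/null;python3 -c "
from h import *
s=env.get_state();print(s['force'],s['ft_torque'],s['opening'],s['ee_rot'],s['tool_pos'])"
python3 -m handwheel '[[[0,0,0],0],[[0,0,-0.005],0],[[0,0,-0.05],0],[[0,0,-0.07],0]]' 0.04 80; python3 -c "
from h import *
lev(.031,.140,-.002)"
```

```text
[-3.55380689 -1.30537735  6.97547818] [-0.3214576   0.64576026 -0.17416637] 0.00911944290918463 [1.79920068e+02 3.29185433e-02 8.40970750e+01] [0.53916823 0.0956369  0.10881151]
time_s: 20.0
tool_pos: [0.5412, 0.0963, 0.18]
ee_rot: [179.7, -0.1, 84.2]
force: [1.5, 0.8, -0.1]
opening: 0.04
rows delta tx -0.0778 ty -0.0209 tz 0.0400 yaw 12.97 | J6 11.5 t 20.00
```

```bash

python3 -m handwheel '[[[-0.0775,-0.0205,0],13],[[-0.0775,-0.0205,0],13],[[-0.0775,-0.0205,0.015],13],[[-0.0775,-0.0205,0.038],13],[[-0.0775,-0.0205,0.038],13]]' 0 40 >/dev/null; python3 -m handwheel '[[[0,0,0],0],[[0,0,0],0]]' >/dev/null
python3 -c "
from h import *
lev(.029,.140,-.002);st()"
```

```text
rows delta tx -0.0020 ty 0.0005 tz -0.0003 yaw -0.01 | J6 16.4 t 20.70
yc 0.0310 xc -0.0025 z 0.1397 F_yc 0.08 Fz 0.26 open -0.0001 yaw 71.2 t 20.70
```

```bash

python3 -m handwheel '[[[-0.0275,0,-0.0002],0],[[-0.0413,0,0.0027],0],[[-0.0479,0,0.0052],0],[[-0.0479,0,0.0052],0]]' >/dev/null; ./s.sh
python3 -m handwheel '[[[-0.0062,0,0.003],0],[[-0.0062,0,0.003],0]]' >/dev/null; ./s.sh
python3 -m handwheel '[[[0,0,0],0]]' >/dev/null; ./s.sh
python3 -m handwheel '[[[-0.006,0,0.0039],0],[[-0.006,0,0.0039],0]]' >/dev/null; ./s.sh
python3 -m handwheel '[[[0,0,0],0]]' >/dev/null; ./s.sh
python3 -m handwheel '[[[-0.0056,0,0.0041],0],[[-0.0056,0,0.0041],0]]' >/dev/null; ./s.sh
python3 -m handwheel '[[[0,0,0],0]]' >/dev/null; ./s.sh
```

```text
yc -0.0180 xc -0.0037 z 0.1334 F_yc 0.71 Fz 0.39 open 0.0004 yaw 71.1 t 21.10
yc -0.0238 xc -0.0038 z 0.1301 F_yc 0.17 Fz -0.26 open 0.0001 yaw 71.2 t 21.30
yc -0.0235 xc -0.0036 z 0.1302 F_yc -0.78 Fz -0.20 open 0.0002 yaw 71.2 t 21.40
yc -0.0297 xc -0.0033 z 0.1263 F_yc 0.45 Fz -0.34 open -0.0001 yaw 71.2 t 21.60
yc -0.0297 xc -0.0034 z 0.1264 F_yc 0.13 Fz 0.32 open -0.0004 yaw 71.2 t 21.70
yc -0.0354 xc -0.0033 z 0.1223 F_yc 0.86 Fz 1.45 open -0.0000 yaw 71.2 t 21.90
yc -0.0354 xc -0.0034 z 0.1223 F_yc 0.09 Fz 0.10 open 0.0000 yaw 71.2 t 22.00
```

Nothing up to about 0.8. I'll continue in 0.05 rad steps.

```bash

python3 -m handwheel '[[[-0.0025,0,0.0025],0],[[-0.0025,0,0.0025],0]]' >/dev/null; ./s.sh
python3 -m handwheel '[[[0,0,0],0]]' >/dev/null; ./s.sh
python3 -m handwheel '[[[-0.0025,0,0.0025],0],[[-0.0025,0,0.0025],0]]' >/dev/null; ./s.sh
python3 -m handwheel '[[[0,0,0],0]]' >/dev/null; ./s.sh
python3 -m handwheel '[[[-0.0024,0,0.0026],0],[[-0.0024,0,0.0026],0]]' >/dev/null; ./s.sh
python3 -m handwheel '[[[0,0,0],0]]' >/dev/null; ./s.sh
```

```text
yc -0.0377 xc -0.0033 z 0.1202 F_yc 1.12 Fz 5.14 open 0.0001 yaw 71.2 t 22.20
yc -0.0376 xc -0.0033 z 0.1203 F_yc 1.04 Fz 4.26 open 0.0003 yaw 71.2 t 22.30
yc -0.0401 xc -0.0033 z 0.1180 F_yc 1.09 Fz 5.77 open -0.0004 yaw 71.2 t 22.50
yc -0.0401 xc -0.0033 z 0.1179 F_yc 0.93 Fz 6.92 open 0.0001 yaw 71.2 t 22.60
yc -0.0426 xc -0.0032 z 0.1154 F_yc 0.79 Fz 6.92 open 0.0002 yaw 71.2 t 22.80
yc -0.0426 xc -0.0033 z 0.1154 F_yc 1.46 Fz 7.02 open 0.0001 yaw 71.2 t 22.90
```

```bash
python3 - <<'E'
from h import *
c=capture("side");im=c["pixels"][:,:,::-1]
x=im[160:200,235:290]; cv2.imwrite("pics/s15.png",cv2.convertScaleAbs(cv2.resize(x,(792,576),interpolation=cv2.INTER_LANCZOS4),alpha=1.5))
R=np.array([.3214,.947]);X=np.array([.947,-.3214])
for th in(.8,.85,.9,.95,1,1.05):
  o=[]
  for d,n in((.096,0),(.04,.0065),(.07,.0065)):
    for k in(0,-.006,.006):
      if d==.096 and k: continue
      p=HIN-.003*X+X*k+R*(-np.sin(th)*d+n*np.cos(th)); o.append(((proj(c,[p[0],p[1],.092+d*np.cos(th)+n*np.sin(th)])[0]-[235,160]+.5)*14.4).round())
  print(th,*o)
c=capture("top");im=c["pixels"][:,:,::-1]
x=im[180:240,220:300]; cv2.imwrite("pics/t15.png",cv2.convertScaleAbs(cv2.resize(x,(800,600),interpolation=cv2.INTER_LANCZOS4),alpha=1.5))
E
```

```text
0.8 [625. 127.] [434. 310.] [449. 328.] [420. 291.] [527. 208.] [542. 227.] [513. 190.]
0.85 [638. 133.] [441. 311.] [455. 330.] [427. 292.] [537. 212.] [552. 230.] [523. 193.]
0.9 [649. 140.] [447. 312.] [461. 331.] [432. 293.] [547. 215.] [561. 234.] [532. 197.]
0.95 [659. 148.] [452. 314.] [467. 333.] [438. 295.] [556. 219.] [570. 238.] [541. 201.]
1 [669. 156.] [458. 316.] [472. 335.] [443. 298.] [564. 224.] [578. 243.] [549. 206.]
1.05 [677. 165.] [463. 319.] [477. 338.] [448. 300.] [571. 230.] [586. 248.] [557. 211.]
```

View pics/s15.png

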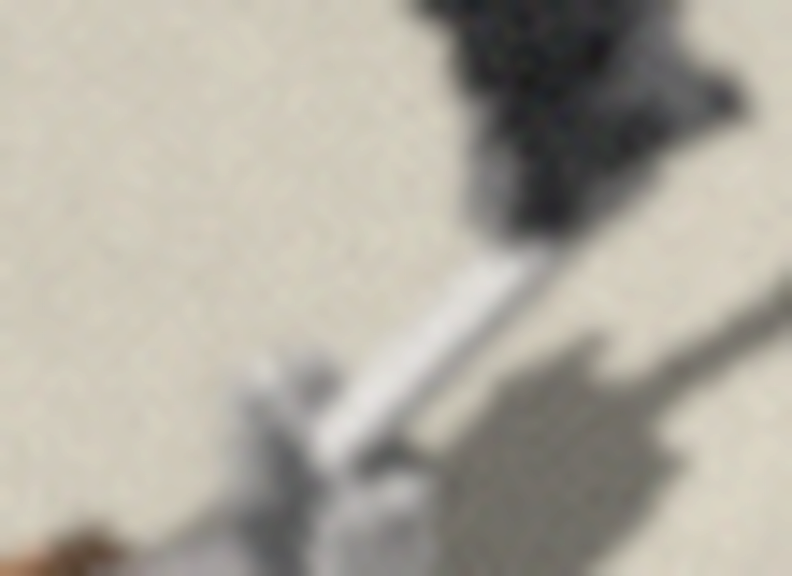

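View pics/t15.png

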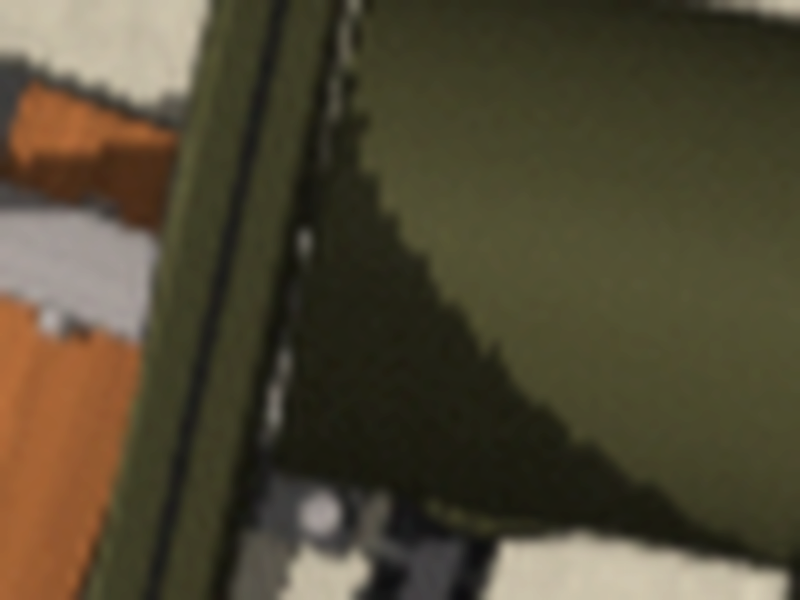

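```bash
python3 - <<'E'
from h import *
c=capture("side")
R=np.array([.3214,.947]);X=np.array([.947,-.3214])
def model(th):
    P=[]
    for d in(.035,.07):
        p=HIN-.003*X+R*(-np.sin(th)*d+.0065*np.cos(th)); P.append([p[0],p[1],.092+d*np.cos(th)+.0065*np.sin(th)])
    a,b=proj(c,P); return np.degrees(np.arctan2(-(b-a)[1],(b-a)[0])),a,b
ths=np.arange(.2,1.5,.05); ang=[model(t)[0] for t in ths]
# (file, scale, off, polygon region in crop)
for f,sc,o,reg in(("s15",14.4,(235,160),(300,240,560,470)),("s12",10,(215,165),(425,140,620,260)),("s11",10,(195,165),(610,90,760,270))):
    im=cv2.imread(f"pics/{f}.png").astype(float).min(2)
    m=np.zeros_like(im); x0,y0,x1,y1=reg; m[y0:y1,x0:x1]=im[y0:y1,x0:x1]
    th=np.percentile(m[m>0],92) if f!="s15" else 205
    for T in((200,210,215) if f=="s15" else (248,252,254)):
        ys,xs=np.where(m>T)
        if len(xs)<50: continue
        l=cv2.fitLine(np.c_[xs,ys].astype(np.float32),cv2.DIST_HUBER,0,.01,.01).ravel()
        a=np.degrees(np.arctan2(-l[1],l[0]))%180
        t=np.interp(-a,-np.array(ang),ths)
        p=(np.array([l[2],l[3]])/sc-.5+o)
        print(f,T,len(xs),"ang %.1f th %.3f"%(a,t),"center px",p.round(2),"model seg",*[q.round(2) for q in model(t)[1:]])
E
```

```text
s15 200 9268 ang 45.5 th 0.860 center px [263.08 183.99] model seg [264.07 182.24] [271.95 174.24]
s15 210 5347 ang 45.3 th 0.865 center px [263.04 184.18] model seg [264.11 182.24] [272.01 174.26]
s15 215 2766 ang 45.3 th 0.866 center px [262.55 184.74] model seg [264.11 182.25] [272.02 174.27]
s12 248 1672 ang 34.6 th 1.202 center px [264.65 184.95] model seg [266.19 183.24] [275.53 176.81]
s12 252 498 ang 34.9 th 1.192 center px [264.6  184.96] model seg [266.14 183.2 ] [275.45 176.71]
s12 254 84 ang 33.2 th 1.245 center px [263.82 185.51] model seg [266.39 183.43] [275.83 177.25]
s11 248 2395 ang 56.6 th 0.552 center px [261.2  183.26] model seg [261.46 182.17] [267.15 173.54]
s11 252 1633 ang 56.5 th 0.555 center px [261.  183.6] model seg [261.49 182.17] [267.2  173.53]
s11 254 1076 ang 56.9 th 0.546 center px [260.49 184.37] model seg [261.4  182.18] [267.03 173.54]
```

Lever-slope fits on the side pictures put the true angle about 0.05 to 0.1 below nominal, so resistance starts near 0.76 true. I'll back off and scan more finely.

```bash

python3 -m handwheel '[[[0.013,0,-0.0117],0],[[0.013,0,-0.0117],0]]' >/dev/null; ./s.sh
for i in 1; do python3 - <<'E'
from h import *
c=capture("side");im=c["pixels"][:,:,::-1]
x=im[160:200,235:290]; cv2.imwrite("pics/s16.png",cv2.convertScaleAbs(cv2.resize(x,(792,576),interpolation=cv2.INTER_LANCZOS4),alpha=1.5))
E
done
python3 -m handwheel '[[[-0.0028,0,0.002],0],[[-0.0028,0,0.002],0]]' >/dev/null; ./s.sh
python3 -m handwheel '[[[0,0,0],0]]' >/dev/null; ./s.sh
python3 -m handwheel '[[[-0.0014,0,0.001],0],[[-0.0014,0,0.001],0]]' >/dev/null; ./s.sh
python3 -m handwheel '[[[0,0,0],0]]' >/dev/null; ./s.sh
python3 -m handwheel '[[[-0.0013,0,0.0011],0],[[-0.0013,0,0.0011],0]]' >/dev/null; ./s.sh
python3 -m handwheel '[[[0,0,0],0]]' >/dev/null; ./s.sh
python3 -m handwheel '[[[-0.0013,0,0.0012],0],[[-0.0013,0,0.0012],0]]' >/dev/null; ./s.sh
python3 -m handwheel '[[[0,0,0],0]]' >/dev/null; ./s.sh
python3 -m handwheel '[[[-0.0012,0,0.0013],0],[[-0.0012,0,0.0013],0]]' >/dev/null; ./s.sh
python3 -m handwheel '[[[0,0,0],0]]' >/dev/null; ./s.sh
python3 - <<'E'
from h import *
c=capture("side");im=c["pixels"][:,:,::-1]
x=im[160:200,235:290]; cv2.imwrite("pics/s17.png",cv2.convertScaleAbs(cv2.resize(x,(792,576),interpolation=cv2.INTER_LANCZOS4),alpha=1.5))
E
cat > ang.py <<'E'
from h import *
import sys
c=capture("side")
R=np.array([.3214,.947]);X=np.array([.947,-.3214])
def model(th):
    P=[]
    for d in(.035,.07):
        p=HIN-.003*X+R*(-np.sin(th)*d+.0065*np.cos(th)); P.append([p[0],p[1],.092+d*np.cos(th)+.0065*np.sin(th)])
    a,b=proj(c,P); return np.degrees(np.arctan2(-(b-a)[1],(b-a)[0]))
ths=np.arange(.2,1.5,.05); ang=[model(t) for t in ths]
for f in sys.argv[1:]:
    im=cv2.imread(f"pics/{f}.png").astype(float).min(2); m=np.zeros_like(im); m[240:470,300:560]=im[240:470,300:560]
    for T in(200,207,212):
        ys,xs=np.where(m>T); l=cv2.fitLine(np.c_[xs,ys].astype(np.float32),cv2.DIST_HUBER,0,.01,.01).ravel()
        a=np.degrees(np.arctan2(-l[1],l[0]))%180; print(f,T,"%.3f"%np.interp(-a,-np.array(ang),ths))
E
python3 ang.py s15 s16 s17
```

```text
yc -0.0289 xc -0.0028 z 0.1272 F_yc -0.24 Fz 0.02 open -0.0000 yaw 71.3 t 23.25
yc -0.0332 xc -0.0045 z 0.1235 F_yc 0.17 Fz -0.14 open 0.0002 yaw 71.2 t 23.50
yc -0.0329 xc -0.0041 z 0.1238 F_yc 0.08 Fz 0.48 open -0.0000 yaw 71.2 t 23.60
yc -0.0341 xc -0.0038 z 0.1232 F_yc -0.25 Fz 0.48 open 0.0002 yaw 71.2 t 23.80
yc -0.0339 xc -0.0036 z 0.1234 F_yc -0.54 Fz 0.61 open 0.0000 yaw 71.2 t 23.90
yc -0.0352 xc -0.0037 z 0.1223 F_yc -0.34 Fz 0.09 open -0.0003 yaw 71.2 t 24.10
yc -0.0351 xc -0.0036 z 0.1223 F_yc -0.77 Fz -0.74 open 0.0001 yaw 71.2 t 24.20
yc -0.0365 xc -0.0037 z 0.1210 F_yc -0.38 Fz -0.54 open -0.0002 yaw 71.2 t 24.40
yc -0.0364 xc -0.0036 z 0.1211 F_yc -0.20 Fz -0.44 open 0.0004 yaw 71.2 t 24.50
yc -0.0377 xc -0.0037 z 0.1197 F_yc 0.37 Fz -0.37 open 0.0002 yaw 71.2 t 24.70
yc -0.0376 xc -0.0036 z 0.1198 F_yc 0.85 Fz -0.01 open -0.0004 yaw 71.2 t 24.80
s15 200 0.860
s15 207 0.865
s15 212 0.866
s16 200 0.837
s16 207 0.826
s16 212 0.817
s17 200 0.833
s17 207 0.831
s17 212 0.828
```

View pics/s17.png

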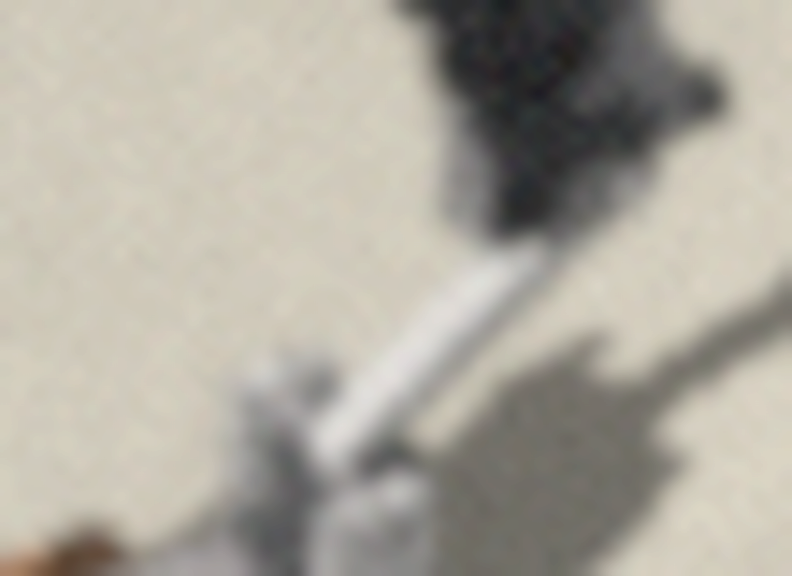

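```bash

python3 -m handwheel '[[[0,0,-0.035],0],[[-0.0187,0,-0.035],0],[[-0.0187,0,-0.035],0],[[-0.0187,0,0.0],0],[[-0.0187,0,0.013],0]]' 0.03 20 >/dev/null; ./s.sh
python3 -m handwheel '[[[0,0,0],0],[[0,0,0],0],[[0,0,0],0]]' 0 20 >/dev/null; ./s.sh
python3 -m handwheel '[[[0.014,0,-0.0124],0],[[0.0307,0,-0.021],0],[[0.049,0,-0.025],0],[[0.049,0,-0.025],0]]' >/dev/null; ./s.sh
```

```text
yc -0.0563 xc -0.0054 z 0.1049 F_yc -0.49 Fz -0.35 open 0.0303 yaw 71.2 t 25.40
yc -0.0552 xc -0.0032 z 0.1064 F_yc 4.85 Fz -11.21 open 0.0116 yaw 71.2 t 25.70
yc -0.0061 xc -0.0025 z 0.1334 F_yc -0.35 Fz 2.03 open 0.0116 yaw 71.3 t 26.10
```

```bash

python3 -m handwheel '[[[0,0,0],0],[[0,0,-0.01],0],[[0,0,-0.055],0],[[0.05,0,-0.055],-6],[[0.1,0.002,-0.055],-13]]' 0.04 80 >/dev/null; ./s.sh
python3 -m handwheel '[[[0.013,0,0.02],0],[[0.013,0,0.044],0],[[0.013,0,0.044],0],[[0.013,0,0.044],0]]' 0 >/dev/null; ./s.sh
```

```text
yc 0.0922 xc 0.0001 z 0.1897 F_yc -0.27 Fz -0.09 open 0.0399 yaw 84.2 t 26.60
yc 0.1046 xc -0.0046 z 0.1432 F_yc 0.25 Fz -0.06 open -0.0001 yaw 84.2 t 27.00
```

```bash

python3 -m handwheel '[[[0.003,0.003,0.006],0],[[0.003,0.003,0.008],0],[[0.003,0.003,0.008],0]]' >/dev/null; ./s.sh
python3 -m handwheel '[[[0,0,0.003],0],[[0,0,0.003],0]]' >/dev/null; ./s.sh
python3 -m handwheel '[[[0,0,0.002],0],[[0,0,0.002],0]]' >/dev/null; ./s.sh
python3 -m handwheel '[[[0,0,0.002],0],[[0,0,0.002],0]]' >/dev/null; ./s.sh
```

```text
yc 0.1087 xc -0.0018 z 0.1352 F_yc 0.22 Fz -0.10 open 0.0000 yaw 84.2 t 27.30
yc 0.1087 xc -0.0023 z 0.1318 F_yc 0.09 Fz -0.44 open 0.0001 yaw 84.2 t 27.50
yc 0.1088 xc -0.0023 z 0.1297 F_yc -0.24 Fz 0.25 open 0.0000 yaw 84.2 t 27.70
yc 0.1089 xc -0.0023 z 0.1276 F_yc 0.75 Fz -0.06 open -0.0003 yaw 84.2 t 27.90
```

```bash

python3 -m handwheel '[[[0,0,0.002],0],[[0,0,0.002],0]]' >/dev/null; ./s.sh
python3 -m handwheel '[[[0,0,0.002],0],[[0,0,0.002],0]]' >/dev/null; ./s.sh
```

```text
yc 0.1089 xc -0.0023 z 0.1256 F_yc -0.18 Fz -0.67 open -0.0001 yaw 84.2 t 28.10
yc 0.1090 xc -0.0020 z 0.1241 F_yc -0.45 Fz 1.40 open -0.0005 yaw 84.2 t 28.30
```

```bash

python3 -m handwheel '[[[0,0,-0.012],0],[[0,0,-0.012],0],[[0,0,-0.012],0]]' 0.04 80 >/dev/null; python3 -c "
from h import *
to(.5403,.0955,.106,84.1)"
```

```text
rows delta tx 0.0008 ty 0.0021 tz 0.0306 yaw 0.11 | J6 11.4 t 28.60
```

```bash

python3 -m handwheel '[[[0.001,0.001,0.015],0.1],[[0.001,0.001,0.03],0.1],[[0.001,0.001,0.03],0.1]]' >/dev/null
python3 -m handwheel '[[[0,0,0],0],[[0,0,0],0],[[0,0,0],0],[[0,0,0],0]]' 0 100 >/dev/null;python3 -c "
from h import *
to(.5403,.0955,.107,84.1);s=env.get_state();print(s['force'],s['ft_torque'],s['opening'],s['ee_rot'])"
python3 -m handwheel '[[[0,0,0],1.7],[[0,0,0],3.4],[[0,0,0],3.4]]' >/dev/null;python3 -c "
from h import *
s=env.get_state();print(s['force'],s['ft_torque'],s['opening'],s['ee_rot'],s['tool_pos'])"
python3 -m handwheel '[[[0,0,0],0],[[0,0,-0.005],0],[[0,0,-0.05],0],[[0,0,-0.07],0]]' 0.04 80 >/dev/null; python3 -c "
from h import *
lev(.031,.140,-.002);c=capture('side');im=c['pixels'][:,:,::-1]
x=im[155:215,205:285]; cv2.imwrite('pics/s18.png',cv2.convertScaleAbs(cv2.resize(x,(800,600),interpolation=cv2.INTER_LANCZOS4),alpha=1.8))"
```

```text
rows delta tx -0.0002 ty 0.0012 tz -0.0002 yaw -0.01 | J6 11.6 t 29.30
[ 0.41303263 -0.42640059  3.64507217] [-0.00739459  0.19698327 -0.1567483 ] 0.009417077083976171 [ 1.79914459e+02 -2.10678617e-02  8.40898228e+01]
[-1.41618806 -1.14416324  6.06458352] [-0.05403427  0.25471721  0.20049737] 0.009641020471888369 [ 1.79913697e+02 -1.09378375e-02  8.06398161e+01] [0.53911331 0.09576522 0.10676046]
rows delta tx -0.0784 ty -0.0148 tz 0.0384 yaw 9.43 | J6 15.0 t 30.00
```

View pics/s18.png

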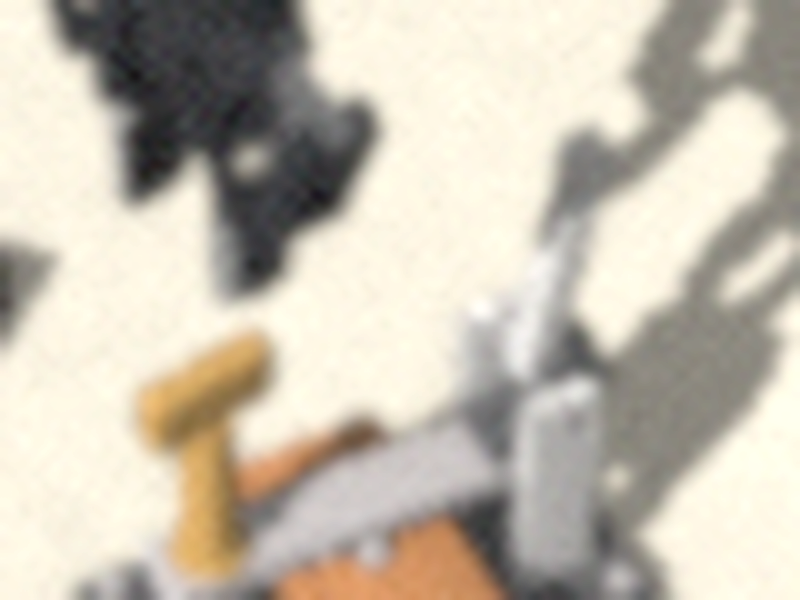

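```bash

python3 -m handwheel '[[[-0.078,-0.0145,0],9.4],[[-0.078,-0.0145,0],9.4],[[-0.078,-0.0145,0.015],9.4],[[-0.078,-0.0145,0.038],9.4],[[-0.078,-0.0145,0.038],9.4]]' 0 40 >/dev/null; python3 -m handwheel '[[[0,0,0],0],[[0,0,0],0]]' >/dev/null
python3 -c "
from h import *
lev(.031,.1397,-.002);st()"
```

```text
rows delta tx -0.0002 ty 0.0002 tz -0.0011 yaw 0.07 | J6 16.3 t 30.75
yc 0.0312 xc -0.0022 z 0.1386 F_yc 0.18 Fz -0.12 open -0.0000 yaw 71.3 t 30.75
```

```bash
cat >> h.py <<'E'
def tq():
    s=env.get_state(); p=s["tool_pos"]; d=p[:2]-HIN; y=d@EY-.011; z=p[2]+.0275-.092
    F=s["force"]; fy=F[:2]@EY; th=np.arctan2(-y,z)+np.arcsin(.0065/np.hypot(y,z))
    print("th %.3f tau %.3f  Fn %.2f (F_yc %.2f Fz %.2f) t %.2f"%(th,fy*z-F[2]*y,fy*np.cos(th)+F[2]*np.sin(th),fy,F[2],s["time_s"]))
E
echo 'python3 -c "
from h import *
tq()"' > q.sh; chmod +x q.sh
python3 -m handwheel '[[[-0.0275,0,-0.0013],0],[[-0.0413,0,0.002],0],[[-0.0487,0,0.0045],0],[[-0.0547,0,0.0084],0],[[-0.0547,0,0.0084],0]]' >/dev/null; ./q.sh
python3 -m handwheel '[[[-0.0019,0,0.0011],0],[[-0.0019,0,0.0011],0]]' >/dev/null; ./q.sh
python3 -m handwheel '[[[0,0,0],0]]' >/dev/null; ./q.sh
python3 -m handwheel '[[[-0.0019,0,0.0012],0],[[-0.0019,0,0.0012],0]]' >/dev/null; ./q.sh
python3 -m handwheel '[[[0,0,0],0]]' >/dev/null; ./q.sh
python3 -m handwheel '[[[-0.0018,0,0.0013],0],[[-0.0018,0,0.0013],0]]' >/dev/null; ./q.sh
python3 -m handwheel '[[[0,0,0],0]]' >/dev/null; ./q.sh
```

```text
th 0.589 tau -0.048  Fn -0.67 (F_yc -0.41 Fz -0.61) t 31.25
th 0.608 tau 0.128  Fn 1.79 (F_yc 1.17 Fz 1.46) t 31.45
th 0.608 tau 0.046  Fn 0.71 (F_yc 0.07 Fz 1.15) t 31.55
th 0.637 tau 0.230  Fn 3.28 (F_yc 1.62 Fz 3.34) t 31.75
th 0.637 tau 0.263  Fn 3.64 (F_yc 2.59 Fz 2.61) t 31.85
th 0.672 tau 0.294  Fn 4.13 (F_yc 2.36 Fz 3.68) t 32.05
th 0.672 tau 0.252  Fn 3.64 (F_yc 1.46 Fz 4.00) t 32.15
```

```bash
python3 - <<'E'
from h import *
c=capture("side");im=c["pixels"][:,:,::-1]
x=im[160:200,235:290]; cv2.imwrite("pics/s19.png",cv2.convertScaleAbs(cv2.resize(x,(792,576),interpolation=cv2.INTER_LANCZOS4),alpha=1.5))
E
python3 ang.py s19; ./q.sh
```

```text
s19 200 0.642
s19 207 0.644
s19 212 0.645
th 0.672 tau 0.289  Fn 4.11 (F_yc 2.02 Fz 4.06) t 32.25
```

View pics/s19.png

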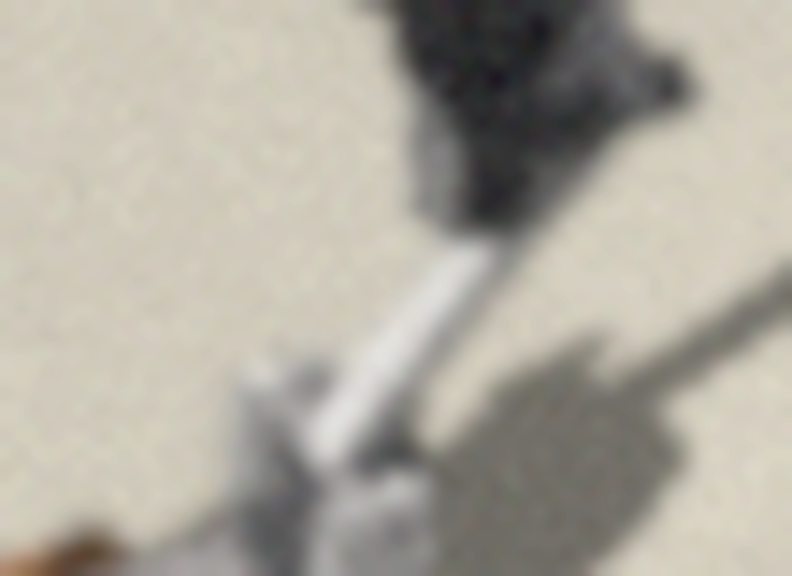

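```bash
python3 - <<'E'
from h import *
c=capture("side")
for yaw in(130,115,104,100,95,90,84,80,75,70,60,50):
    a=np.radians(yaw);d=np.array([np.cos(a),np.sin(a)])*.022
    q=[(proj(c,[.540+k*d[0],.0955+k*d[1],.148])[0]-[205,155]+.5)*10 for k in(1,-1)]
    v=q[0]-q[1]; print(yaw,q[0].round(),q[1].round(),"img ang %.1f len %.0f"%(np.degrees(np.arctan2(-v[1],v[0]))%180,np.linalg.norm(v)))
im=c["pixels"][:,:,::-1]; x=im[170:215,205:265]; cv2.imwrite("pics/n20.png",cv2.convertScaleAbs(cv2.resize(x,(800,600),interpolation=cv2.INTER_LANCZOS4),alpha=1.6))
def wa(f,reg):
    im=cv2.imread(f"pics/{f}.png"); h=cv2.cvtColor(im,cv2.COLOR_BGR2HSV); m=cv2.inRange(h,(14,100,90),(30,255,255)); x0,y0,x1,y1=reg
    ys,xs=np.where(m[y0:y1,x0:x1]>0); p=np.c_[xs+x0,ys+y0].astype(np.float32); l=cv2.fitLine(p,cv2.DIST_L2,0,.01,.01).ravel(); print(f,len(xs),"%.1f"%(np.degrees(np.arctan2(-l[1],l[0]))%180), l[2:])
wa("s18",(110,320,290,425)); wa("s14",(120,310,280,440))
E
```

```text
130 [197. 427.] [208. 311.] img ang 84.5 len 116
115 [178. 424.] [227. 314.] img ang 65.7 len 121
104 [165. 419.] [240. 318.] img ang 53.1 len 126
100 [160. 417.] [245. 320.] img ang 48.8 len 129
95 [155. 414.] [250. 323.] img ang 43.7 len 132
90 [150. 411.] [255. 326.] img ang 38.8 len 135
84 [145. 406.] [260. 331.] img ang 33.1 len 138
80 [141. 403.] [264. 334.] img ang 29.5 len 140
75 [138. 399.] [267. 338.] img ang 25.2 len 143
70 [135. 394.] [270. 342.] img ang 21.0 len 145
60 [130. 385.] [275. 352.] img ang 13.0 len 149
50 [128. 375.] [278. 361.] img ang 5.2 len 150
s18 6153 29.8 [206.40549 388.28897]
s14 5155 59.9 [204.11678 391.80933]
```

View pics/n20.png

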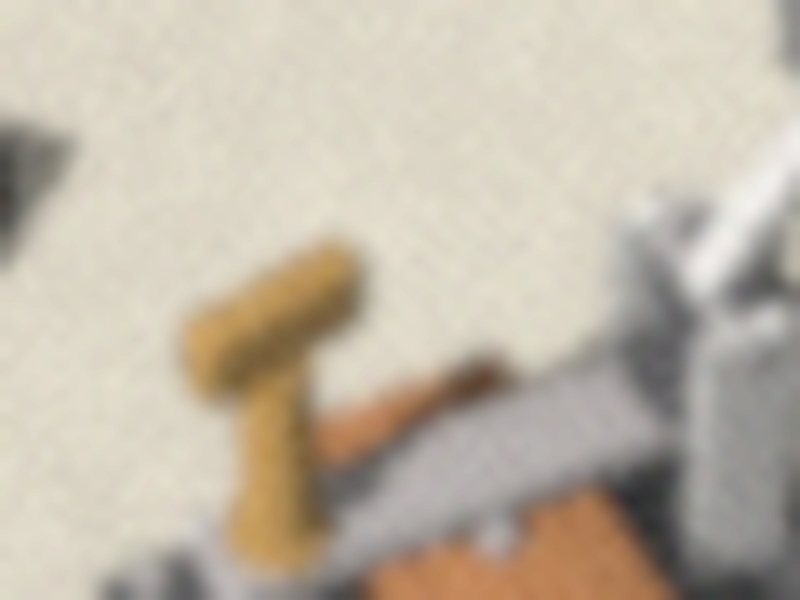

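Holding after a big step lets the arm relax, and the self-locking cam hides its resistance. The readings need to come from a slow, steady push, so I'll bring the lever up and rescan that way.

```bash
./s.sh
python3 -m handwheel '[[[0,0,-0.035],0],[[-0.0165,0,-0.035],0],[[-0.0165,0,-0.035],0],[[-0.0165,0,-0.005],0],[[-0.0165,0,0.0105],0]]' 0.03 20 >/dev/null; ./s.sh
python3 -m handwheel '[[[0,0,0],0],[[0,0,0],0],[[0,0,0],0]]' 0 20 >/dev/null; ./s.sh
python3 -m handwheel '[[[0.0154,0,-0.0092],0],[[0.031,0,-0.0143],0],[[0.031,0,-0.0143],0]]' >/dev/null; ./s.sh
python3 -m handwheel '[[[0,0,0],0],[[0,0,-0.02],0],[[0,0,-0.055],0],[[0.048,0,-0.055],0],[[0.048,0,-0.04],0]]' 0.03 >/dev/null; ./s.sh
```

```text
yc -0.0295 xc -0.0029 z 0.1259 F_yc 1.80 Fz 4.31 open 0.0003 yaw 71.3 t 32.30
yc -0.0464 xc -0.0040 z 0.1135 F_yc -0.31 Fz -0.18 open 0.0302 yaw 71.3 t 32.80
yc -0.0451 xc -0.0031 z 0.1144 F_yc 5.37 Fz -14.94 open 0.0115 yaw 71.3 t 33.10
yc -0.0138 xc -0.0026 z 0.1302 F_yc 1.90 Fz -3.49 open 0.0117 yaw 71.4 t 33.40
yc 0.0369 xc 0.0011 z 0.1739 F_yc -0.33 Fz -0.38 open 0.0299 yaw 71.4 t 33.90
```

```bash

python3 -m handwheel '[[[-0.005,-0.002,0],0],[[-0.01,-0.003,0],0],[[-0.02,-0.003,0.02],0],[[-0.026,-0.003,0.0395],0],[[-0.026,-0.003,0.0395],0]]' 0 40 >/dev/null
python3 -m handwheel '[[[0,0,0],0]]' >/dev/null; ./s.sh; ./q.sh
```

```text
yc 0.0060 xc -0.0059 z 0.1306 F_yc -0.35 Fz -0.66 open -0.0002 yaw 71.2 t 34.50
th 0.174 tau -0.026  Fn -0.46 (F_yc -0.35 Fz -0.66) t 34.50
```

```bash

python3 -m handwheel '[[[-0.0025,0.003,0.0003],0],[[-0.005,0.003,0.0007],0],[[-0.0075,0.003,0.0012],0],[[-0.01,0.003,0.0017],0],[[-0.0124,0.003,0.0022],0]]' >/dev/null; ./q.sh
python3 -m handwheel '[[[-0.0017,0,0.0005],0],[[-0.0034,0,0.001],0]]' >/dev/null; ./q.sh
python3 -m handwheel '[[[-0.0017,0,0.0006],0],[[-0.0033,0,0.0012],0]]' >/dev/null; ./q.sh
python3 -m handwheel '[[[-0.0017,0,0.0006],0],[[-0.0033,0,0.0013],0]]' >/dev/null; ./q.sh
python3 -m handwheel '[[[-0.0016,0,0.0007],0],[[-0.0031,0,0.0014],0]]' >/dev/null; ./q.sh
python3 -m handwheel '[[[-0.0016,0,0.0008],0],[[-0.0031,0,0.0016],0]]' >/dev/null; ./q.sh
python3 -m handwheel '[[[-0.0015,0,0.0009],0],[[-0.003,0,0.0018],0]]' >/dev/null; ./q.sh
```

```text
th 0.351 tau 0.099  Fn 1.71 (F_yc 0.92 Fz 2.45) t 35.00
th 0.408 tau 0.055  Fn 0.94 (F_yc 0.48 Fz 1.26) t 35.20
th 0.463 tau 0.071  Fn 1.27 (F_yc 0.33 Fz 2.19) t 35.40
th 0.517 tau 0.007  Fn 0.16 (F_yc -0.09 Fz 0.48) t 35.60
th 0.565 tau 0.168  Fn 2.61 (F_yc 2.03 Fz 1.67) t 35.80
th 0.615 tau 0.248  Fn 3.94 (F_yc 2.41 Fz 3.42) t 36.00
th 0.668 tau 0.397  Fn 6.36 (F_yc 3.24 Fz 6.17) t 36.20
```

```bash
./s.sh
python3 -m handwheel '[[[0,0,-0.035],0],[[-0.0185,0,-0.035],0],[[-0.0185,0,-0.035],0],[[-0.0185,0,-0.008],0],[[-0.0185,0,0.0065],0]]' 0.03 20 >/dev/null; ./s.sh
python3 -m handwheel '[[[0,0,0],0],[[0,0,0],0],[[0,0,0],0]]' 0 20 >/dev/null; ./s.sh
python3 -m handwheel '[[[0.0154,0,-0.0092],0],[[0.031,0,-0.0143],0],[[0.031,0,-0.0143],0]]' >/dev/null; ./s.sh
python3 -m handwheel '[[[0,0,0],0],[[0,0,-0.02],0],[[0,0,-0.06],0],[[0.05,0,-0.06],0],[[0.1,0,-0.06],-9.5]]' 0.04 80 >/dev/null; python3 -c "
from h import *
to(.5401,.0957,.107,80.6)"
```

```text
yc -0.0244 xc -0.0029 z 0.1198 F_yc 3.24 Fz 6.17 open -0.0003 yaw 71.3 t 36.20
yc -0.0436 xc -0.0037 z 0.1116 F_yc -0.45 Fz -0.14 open 0.0300 yaw 71.3 t 36.70
yc -0.0424 xc -0.0030 z 0.1122 F_yc 4.77 Fz -13.59 open 0.0118 yaw 71.3 t 37.00
yc -0.0110 xc -0.0026 z 0.1280 F_yc 3.11 Fz -5.49 open 0.0117 yaw 71.4 t 37.30
rows delta tx 0.0228 ty 0.0043 tz 0.0834 yaw -0.78 | J6 13.7 t 37.80
```

```bash

python3 -m handwheel '[[[0.0215,0.003,0.02],-0.5],[[0.0215,0.003,0.06],-0.5],[[0.0215,0.003,0.083],-0.5],[[0.0215,0.003,0.083],-0.5],[[0.0215,0.003,0.083],-0.5]]' >/dev/null; python3 -c "
from h import *
to(.5401,.0957,.107,80.6)"
```

```text
rows delta tx 0.0010 ty 0.0030 tz -0.0018 yaw -0.21 | J6 15.3 t 38.30
```

```bash

python3 -m handwheel '[[[0.001,0.002,-0.0015],-0.2],[[0.001,0.002,-0.0015],-0.2],[[0.001,0.002,-0.0015],-0.2],[[0.001,0.002,-0.0015],-0.2]]' 0 100 >/dev/null;python3 -c "
from h import *
s=env.get_state();print(s['force'],s['ft_torque'],s['opening'],s['ee_rot'])"
python3 -m handwheel '[[[0,0,0],-6],[[0,0,0],-12],[[0,0,0],-17.2],[[0,0,0],-17.2]]' >/dev/null;python3 -c "
from h import *
s=env.get_state();print(s['force'],s['ft_torque'],s['opening'],s['ee_rot'],s['tool_pos'])"
python3 -m handwheel '[[[0,0,0],0],[[0,0,-0.005],0],[[0,0,-0.05],0],[[0,0,-0.07],0]]' 0.04 80 >/dev/null; python3 -c "
from h import *
lev(.031,.16,-.002)"
```

```text
[-3.33703966 -0.01422038  7.57928806] [0.09072428 0.5345233  0.13246493] 0.009599339404150193 [ 1.79882241e+02 -5.10299568e-02  8.06003705e+01]
[-2.65831632  0.68983226  7.19978444] [0.14439258 0.4970049  0.09374058] 0.009911470167778364 [ 1.79872058e+02 -1.92751815e-02  9.78878642e+01] [0.53925452 0.09653915 0.10841034]
rows delta tx -0.0710 ty -0.0382 tz 0.0193 yaw 26.54 | J6 -2.1 t 39.50
```

```bash

python3 -m handwheel '[[[-0.071,-0.038,0],26.5],[[-0.071,-0.038,0],26.5],[[-0.071,-0.038,0.005],26.5],[[-0.071,-0.038,0.018],26.5],[[-0.071,-0.038,0.018],26.5]]' 0 40 >/dev/null; python3 -m handwheel '[[[-0.008,0,0.012],0],[[-0.016,0,0.025],0],[[-0.016,0,0.025],0]]' >/dev/null
./s.sh;./q.sh
```

```text
yc 0.0137 xc -0.0046 z 0.1323 F_yc 1.01 Fz -0.06 open -0.0003 yaw 71.3 t 40.30
th 0.056 tau 0.068  Fn 1.00 (F_yc 1.01 Fz -0.06) t 40.30
```

```bash

python3 -m handwheel '[[[-0.006,0.002,0],0],[[-0.012,0.002,0.0005],0],[[-0.018,0.002,0.0015],0],[[-0.023,0.002,0.0027],0],[[-0.0273,0.002,0.004],0]]' >/dev/null; ./q.sh
python3 -m handwheel '[[[-0.0017,0,0.0006],0],[[-0.0033,0,0.0013],0]]' >/dev/null; ./q.sh
python3 -m handwheel '[[[-0.0016,0,0.0007],0],[[-0.0031,0,0.0014],0]]' >/dev/null; ./q.sh
python3 -m handwheel '[[[-0.0016,0,0.0008],0],[[-0.0031,0,0.0016],0]]' >/dev/null; ./q.sh
python3 -m handwheel '[[[-0.0015,0,0.0009],0],[[-0.003,0,0.0018],0]]' >/dev/null; ./q.sh
python3 -m handwheel '[[[-0.0015,0,0.001],0],[[-0.003,0,0.002],0]]' >/dev/null; ./q.sh
python3 -m handwheel '[[[-0.0014,0,0.001],0],[[-0.0028,0,0.002],0]]' >/dev/null; ./q.sh
python3 -m handwheel '[[[-0.0014,0,0.0011],0],[[-0.0028,0,0.0022],0]]' >/dev/null; ./q.sh
```

```text
th 0.452 tau 0.049  Fn 0.69 (F_yc 0.73 Fz 0.06) t 40.80
th 0.505 tau 0.017  Fn 0.37 (F_yc -0.33 Fz 1.37) t 41.00
th 0.552 tau -0.029  Fn -0.30 (F_yc -0.95 Fz 0.96) t 41.20
th 0.603 tau 0.061  Fn 1.03 (F_yc 0.07 Fz 1.71) t 41.40
th 0.654 tau 0.049  Fn 0.80 (F_yc 0.07 Fz 1.22) t 41.60
th 0.705 tau 0.060  Fn 0.90 (F_yc 0.49 Fz 0.81) t 41.80
th 0.752 tau 0.259  Fn 3.90 (F_yc 1.95 Fz 3.63) t 42.00
th 0.804 tau 0.247  Fn 3.81 (F_yc 1.10 Fz 4.22) t 42.20
```

Resistance now starts at about 0.73 to 0.77 (0.06 at 0.705, about 0.25 N m from 0.75), which is the right setting. I'll keep pushing steadily toward closed and watch the torque.

```bash

python3 -m handwheel '[[[-0.0026,0,0.0024],0],[[-0.0051,0,0.0049],0]]' >/dev/null; ./q.sh
python3 -m handwheel '[[[-0.0023,0,0.0026],0],[[-0.0046,0,0.0053],0]]' >/dev/null; ./q.sh
python3 -m handwheel '[[[-0.0021,0,0.0028],0],[[-0.0041,0,0.0057],0]]' >/dev/null; ./q.sh
```

```text
th 0.903 tau 0.438  Fn 6.72 (F_yc 1.27 Fz 7.56) t 42.40
th 1.003 tau 0.636  Fn 9.58 (F_yc 2.07 Fz 10.04) t 42.60
th 1.103 tau 0.677  Fn 10.15 (F_yc 1.20 Fz 10.77) t 42.80
```

```bash

python3 -m handwheel '[[[-0.0017,0,0.003],0],[[-0.0033,0,0.0061],0]]' >/dev/null; ./q.sh
python3 -m handwheel '[[[-0.0015,0,0.0032],0],[[-0.003,0,0.0065],0]]' >/dev/null; ./q.sh
python3 -m handwheel '[[[-0.001,0,0.0033],0],[[-0.0021,0,0.0067],0]]' >/dev/null; ./q.sh
python3 -m handwheel '[[[-0.0007,0,0.0034],0],[[-0.0014,0,0.0068],0]]' >/dev/null; ./q.sh
python3 -m handwheel '[[[-0.0004,0,0.0035],0],[[-0.0009,0,0.007],0]]' >/dev/null; ./q.sh
```

```text
th 1.204 tau 0.696  Fn 10.41 (F_yc 0.01 Fz 11.15) t 43.00
th 1.306 tau 0.762  Fn 11.19 (F_yc 0.38 Fz 11.49) t 43.20
th 1.409 tau 0.674  Fn 9.84 (F_yc -0.45 Fz 10.05) t 43.40
th 1.510 tau 0.759  Fn 11.08 (F_yc -1.88 Fz 11.21) t 43.60
th 1.609 tau 2.682  Fn 38.20 (F_yc -0.73 Fz 38.20) t 43.80
```

```bash

python3 -m handwheel '[[[0,0,-0.004],0],[[0,0,-0.03],0],[[0,0,-0.08],0],[[0,0,-0.12],0]]' >/dev/null; python3 -m handwheel '[[[-0.05,0,0],0],[[-0.1,0,0],0],[[-0.15,0,0],0],[[-0.15,0,0],0]]' >/dev/null; ./s.sh
python3 - <<'E'
from h import *
C=cams()
c=C["side"];im=c["pixels"][:,:,::-1]
x=im[160:220,205:285]; cv2.imwrite("pics/s21.png",cv2.convertScaleAbs(cv2.resize(x,(800,600),interpolation=cv2.INTER_LANCZOS4),alpha=1.8))
R=np.array([.3214,.947]);X=np.array([.947,-.3214])
for th in(1.3,1.4,1.5,1.6):
    p=HIN-.003*X-np.sin(th)*.096*R; print(th,(proj(c,[p[0],p[1],.092+.096*np.cos(th)])[0]-[205,160]+.5)*10)
cv2.imwrite("pics/t21.png",cv2.convertScaleAbs(cv2.resize(C["top"]["pixels"][:,:,::-1],(800,600)),alpha=1.6))
E
```

```text
yc -0.2147 xc -0.0009 z 0.1877 F_yc 0.77 Fz 1.10 open 0.0003 yaw 71.0 t 44.60
1.3 [790.47183959 151.65716786]
1.4 [793.92662579 169.22328965]
1.5 [794.74885578 188.00609794]
1.6 [792.97070909 207.80936138]
```

View pics/s21.png

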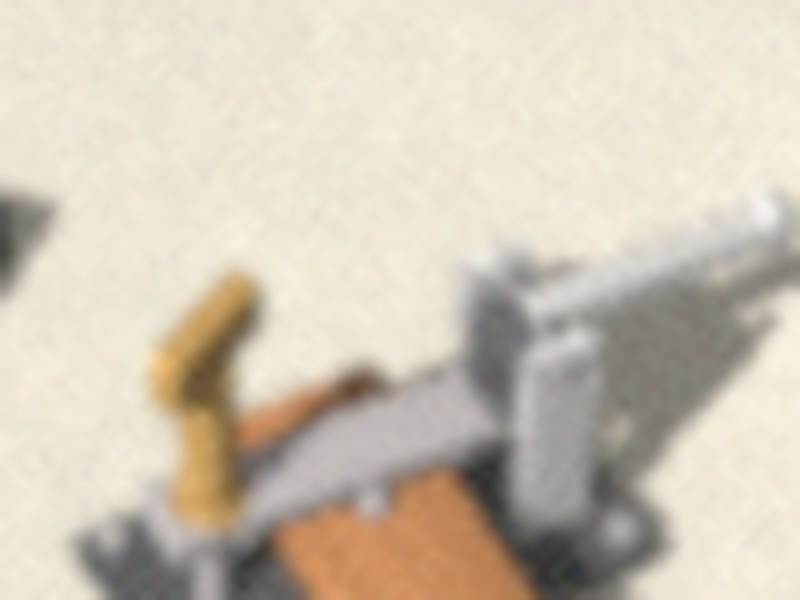

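View pics/t21.png

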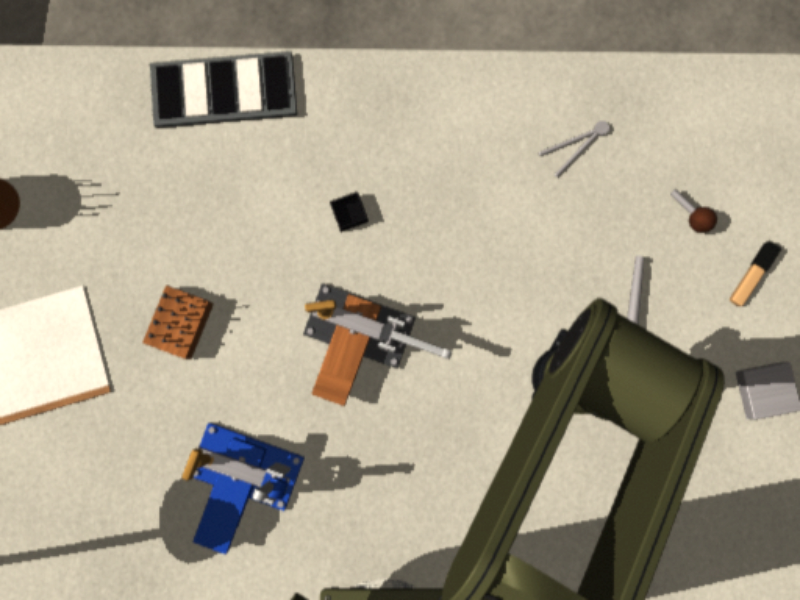

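The side picture shows the lever level, its tip at crop (768,212); the model puts 1.6 rad at v≈208 and 1.4 rad at v≈169. In the top view everything else that shows is where it started. The arm covers part of the mandrel, and the gripper is clear at z 0.19.

```bash
python3 -c "
from workcell import env
print(env.sign_off()); print(env.get_state()['time_s'])"
```

```text
the job is handed in; nothing more can be done
None
the job is handed in; nothing more can be done
```

I set the wing nut about 1.11 rad in from its start, swung the lever down to its stop, let go and handed the job in at about 45 s.

**Final test:** with a slow, steady push, the lever began to resist at about 0.73–0.77 rad. Torque was about 0.06 N m at 0.705, 0.25 at 0.75 and 0.44 at 0.90, counting the lever's own friction.

**Last pictures:** the lever lies level, matching 1.6 rad, with the gripper clear of it. Everything else I could see is where it started, except that the arm hid part of the mandrel in the last top picture.

What did not go to plan or disagreed:
- **Nut overshot, then backed off:** I first took the nut to about 1.41 rad. The early lever tests paused after large steps, which hid the resistance of the self-locking cam. A slow push then showed it about 0.3 rad too tight, with resistance at about 0.57. I backed it off about 0.3 rad with the lever up and tested again. The lever was never forced shut on the tight nut.
- **Possibly slightly tight:** the torque at 1.1 rad was about 0.62 N m after subtracting friction, just above the 0.3–0.6 given. The setting could be 0–0.06 rad on the tight side.
- **Firm press at the stop:** the fingers reached 38 N for a moment when the lever met its stop.
- **Fingertip height:** the real fingertips were 22–27 mm higher than the reported TCP. The first grip on the nut closed on nothing, so I corrected for it.

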